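Unclip the piled toy cars and lay the upper ones out for painting

TASK

Toy car blanks are piled two high on three rods, and some or all of the rods are closed with a steel spring clip: slide the forked wedge under each clip from its tab side to spread it up over the ball of its rod (do not touch a clip with the fingers while it is still seated), put the freed clips into the aluminium tray and the wedge back flat on its cork rest. Then lift the upper blank off every pile and lay the three side by side, flat and not on top of each other, on the white painting board; the lower blanks stay on their rods, and the glue bottle, paint jar and toy tree are left alone.

Things in the scene. Friction and masses are not known exactly. Their poses are not given: they have to be found in the camera images.
- spindle_a: Fixed plywood block 70 x 130 x 20 mm with an upright polished steel rod; origin on the rod's axis at bench level. The rod is 7.6 mm thick, 96 mm high over the bench, with a 16 mm collar (top at 70 mm) and above it a 12 mm ball centred at 78 mm; between them is the groove. Two toy car blanks are piled flat on the block, the rod through a wheel hole of each; the pile's top is 64 mm over the bench.
- spindle_b: Fixed plywood block 70 x 130 x 20 mm with an upright polished steel rod; origin on the rod's axis at bench level. The rod is 7.6 mm thick, 96 mm high over the bench, with a 16 mm collar (top at 70 mm) and above it a 12 mm ball centred at 78 mm; between them is the groove. Two toy car blanks are piled flat on the block, the rod through a wheel hole of each; the pile's top is 64 mm over the bench.
- spindle_c: Fixed plywood block 70 x 130 x 20 mm with an upright polished steel rod; origin on the rod's axis at bench level. The rod is 7.6 mm thick, 96 mm high over the bench, with a 16 mm collar (top at 70 mm) and above it a 12 mm ball centred at 78 mm; between them is the groove. Two toy car blanks are piled flat on the block, the rod through a wheel hole of each; the pile's top is 64 mm over the bench.
- clip_a_eye (a point): Flat steel spring clip, 36 mm wide, 50 long, 4 thick, 40 g (may be absent): a cross bar and two sprung legs that embrace the rod. Point: centre of its eye on the rod's axis, mid-thickness. x along the legs to the open end (24 mm from here; closed end 26 mm towards -x), z up. Seated in the groove this point is 72 mm over the bench, the underside 6 mm above the pile, the tab towards the robot.
- clip_b_eye (a point): Flat steel spring clip, 36 mm wide, 50 long, 4 thick, 40 g (may be absent): a cross bar and two sprung legs that embrace the rod. Point: centre of its eye on the rod's axis, mid-thickness. x along the legs to the open end (24 mm from here; closed end 26 mm towards -x), z up. Seated in the groove this point is 72 mm over the bench, the underside 6 mm above the pile, the tab towards the robot.
- clip_c_eye (a point): Flat steel spring clip, 36 mm wide, 50 long, 4 thick, 40 g (may be absent): a cross bar and two sprung legs that embrace the rod. Point: centre of its eye on the rod's axis, mid-thickness. x along the legs to the open end (24 mm from here; closed end 26 mm towards -x), z up. Seated in the groove this point is 72 mm over the bench, the underside 6 mm above the pile, the tab towards the robot.
- clip_a_tab (a point): Centre of the clip's upright tab, same axes: 10 mm (x) x 14 mm (y), 21 mm from the eye towards -x; its top is 36 mm and this point 20 mm over the clip's underside; the bar below it is 4 mm thick. A wedge slid in from the tab side needs up to about 12 N; 10 mm up, the clip has passed the ball and stays lying loosely on it around the rod's end, eye 12 mm above its seat, slightly tilted.
- clip_b_tab (a point): Centre of the clip's upright tab, same axes: 10 mm (x) x 14 mm (y), 21 mm from the eye towards -x; its top is 36 mm and this point 20 mm over the clip's underside; the bar below it is 4 mm thick. A wedge slid in from the tab side needs up to about 12 N; 10 mm up, the clip has passed the ball and stays lying loosely on it around the rod's end, eye 12 mm above its seat, slightly tilted.
- clip_c_tab (a point): Centre of the clip's upright tab, same axes: 10 mm (x) x 14 mm (y), 21 mm from the eye towards -x; its top is 36 mm and this point 20 mm over the clip's underside; the bar below it is 4 mm thick. A wedge slid in from the tab side needs up to about 12 N; 10 mm up, the clip has passed the ball and stays lying loosely on it around the rod's end, eye 12 mm above its seat, slightly tilted.
- upper_a_mid (a point): Centre of the upper toy car blank of that pile, half-way up: plain light wood, 120 mm long (x), 57 mm wide at the middle (y, roof side +y), 22 mm thick (z), about 65 g. Two 28 mm wheel holes at x = +-34, y = -9 mm; the rod is in the one at -x.
- upper_b_mid (a point): Centre of the upper toy car blank of that pile, half-way up: plain light wood, 120 mm long (x), 57 mm wide at the middle (y, roof side +y), 22 mm thick (z), about 65 g. Two 28 mm wheel holes at x = +-34, y = -9 mm; the rod is in the one at -x.
- upper_c_mid (a point): Centre of the upper toy car blank of that pile, half-way up: plain light wood, 120 mm long (x), 57 mm wide at the middle (y, roof side +y), 22 mm thick (z), about 65 g. Two 28 mm wheel holes at x = +-34, y = -9 mm; the rod is in the one at -x.
- under_a_mid (a point): Centre of the lower blank of that pile, the same shape, directly under the upper one; it stays on its rod.
- under_b_mid (a point): Centre of the lower blank of that pile, the same shape, directly under the upper one; it stays on its rod.
- under_c_mid (a point): Centre of the lower blank of that pile, the same shape, directly under the upper one; it stays on its rod.
- wedge_handle (a point): Centre of the wooden handle (42 mm along x, 16 along y, 36 high) of the loose forked wedge, 160 g, 18 mm over its flat underside. x towards the fork's tips, z up. Ahead of the handle a steel body 37 mm wide, 17 high runs 36 mm to the crotch; from there two prongs, 9 mm wide with a 19 mm gap between them, run on 75 mm, their tops sloping from 17 mm at the crotch to 2.5 mm at the tips.
- wedge_crotch (a point): The wedge's crotch, where the gap between the prongs begins, on its underside and middle line; 57 mm ahead (+x) of the handle's centre.
- rest: The wedge's rest: a fixed cork pad 180 (x) x 75 (y) x 6 mm; origin at the centre of its underside, top 6 mm up.
- clip_tray: Fixed open aluminium tray for clips, 110 (x) x 180 (y) mm and 24 mm high, walls and floor 4 mm or a little more; origin at the centre of its underside.
- board: Fixed white painting board, 280 (x) x 240 (y) x 8 mm with a sheet of paper on it; origin at the centre of its underside, top 8 mm up.
- glue: A white glue bottle, 48 mm across and 130 mm high, loose: leave alone. Origin under its centre.
- paint_jar: A glass paint jar, 60 mm across and 70 mm high, loose: leave alone. Origin under its centre.
- tree: A small wooden toy tree, 70 mm wide, 105 mm high, 18 mm thick, standing loose: leave alone. Origin under its middle.
Not all that is in view belongs to the job. Leave any green or pink look-alike of the spindle_b alone.

How it is judged:
On the way, in this order (a step that is already met when the one before it is completed fails the run):
1. every clip has been spread over its ball, out of its groove ((height (world z) of clip_a_eye above 0.0795 m or horizontal distance between clip_a_eye and spindle_a above 0.03 m) and (height (world z) of clip_b_eye above 0.0795 m or horizontal distance between clip_b_eye and spindle_b above 0.03 m) and (height (world z) of clip_c_eye above 0.0795 m or horizontal distance between clip_c_eye and spindle_c above 0.03 m)), for 0.2 s.
2. every clip lies in the aluminium tray (x of clip_a_eye in the frame of clip_tray between -0.055 and 0.055 m and y of clip_a_eye in the frame of clip_tray between -0.09 and 0.09 m and height (world z) of each of clip_a_eye, clip_b_eye, clip_c_eye below 0.03 m and x of clip_b_eye in the frame of clip_tray between -0.055 and 0.055 m and y of clip_b_eye in the frame of clip_tray between -0.09 and 0.09 m and x of clip_c_eye in the frame of clip_tray between -0.055 and 0.055 m and y of clip_c_eye in the frame of clip_tray between -0.09 and 0.09 m), for 0.2 s.
At the end, for the whole second after the job is handed in: Every clip lies in the tray; each upper blank lies flat (0.15 rad) on the board itself, its centre 25 mm or more inside the edges; the lower blanks are down on their rods; the wedge lies flat on its rest, its crotch within 45 mm of the centre (all of step 2 and x of upper_a_mid in the frame of board between -0.115 and 0.115 m and y of upper_a_mid in the frame of board between -0.095 and 0.095 m and height (world z) of each of upper_a_mid, upper_b_mid, upper_c_mid below 0.026 m and angle between each of upper_a_mid, upper_b_mid, upper_c_mid's own z axis and vertical below 0.15 rad and horizontal distance between under_a_mid and spindle_a below 0.055 m and height (world z) of each of under_a_mid, under_b_mid, under_c_mid below 0.04 m and x of upper_b_mid in the frame of board between -0.115 and 0.115 m and y of upper_b_mid in the frame of board between -0.095 and 0.095 m and horizontal distance between under_b_mid and spindle_b below 0.055 m and x of upper_c_mid in the frame of board between -0.115 and 0.115 m and y of upper_c_mid in the frame of board between -0.095 and 0.095 m and horizontal distance between under_c_mid and spindle_c below 0.055 m and horizontal distance between wedge_crotch and rest below 0.045 m and height (world z) of wedge_crotch below 0.014 m and angle between wedge_crotch's own z axis and vertical below 0.2 rad); the robot touches nothing.
It fails at once if the fingers touch a clip while it is still seated in its groove ((contact force between the fingers and clip_a above 1 N and horizontal distance between clip_a_eye and spindle_a below 0.012 m and height (world z) of clip_a_eye between 0.066 and 0.078 m) or (contact force between the fingers and clip_b above 1 N and horizontal distance between clip_b_eye and spindle_b below 0.012 m and height (world z) of clip_b_eye between 0.066 and 0.078 m) or (contact force between the fingers and clip_c above 1 N and horizontal distance between clip_c_eye and spindle_c below 0.012 m and height (world z) of clip_c_eye between 0.066 and 0.078 m)).
It fails at once if the glue bottle, paint jar or toy tree is knocked more than 3 cm away (distance of any of glue, paint_jar, tree from where it was at the start of the episode above 0.03 m).
Of clip_a, clip_b, clip_c only 2 to 3 are there at a start; the rules pass over those that are not, and their reading is None.
At some moment in a run one of wedge may be knocked a few centimetres aside while the robot is not near it.
Once in a run the grip may slacken for a moment while it holds something.
It also fails if it takes over 210 s, if anything falls off the work surface, if the arm or the gripper's body presses on something with over 40 N, if the wrist force passes 120 N, or if a joint passes its speed limit or range.

ROBOT

A 6-joint arm with a two-finger parallel gripper is mounted at the origin on the work surface. World frame = base frame: x ahead of the robot, y to its left, z up, the work surface at z = 0. Lengths are in m, angles in rad, forces in N, time in s.
With the tool pointing down it reaches from about 0.375 to 0.9 m from the base axis. Payload 3.1 kg.
Tool frame: the origin (TCP) lies at the very end of the fingers, on their centre line; the grasp point (between the pads) lies 19 mm behind it; z points along the fingers, y is the line along which they close (so a half turn about z gives the same grasp; the last joint's range is limited). The gripper opens to 87 mm and grips with 3 to 60 N. Pads are 19 mm wide; open, the fingers measure 117 mm over their backs; the gripper's body (75 mm by 190 mm) begins 51 mm behind the grasp point.
Start: joints at [-1.419, 0.527, 1.433, -0, 1.181, -0.178], TCP at [0.203, -0.591, 0.223] pointing down, gripper open.
Joint ranges: [-3.08, 3.08], [-0.75, 2.2], [0.22, 2.44], [-1.43, 4.57], [0, 2.65], [-2.85, 2.85]. Speed limits (rad/s): [2.79, 2.79, 3.14, 3.14, 3.14, 3.14].

INTERFACE

Orientations are given as a unit quaternion [x, y, z, w].
In Python, from rig import status, viewer, robot gives the robot as it stands.
- The arm moves only by the tool arm_command, never from a script. Its arguments are lists of equal length, an entry for each row: "delta_rot": the turn, a rotation vector about the tool's x, y, z in degrees, a list of three; "delta_pos": the shift along the tool's x, y, z in m, a list of three; "gripper": the closure, from -1 (fully open) to 1 (shut). In form: {"delta_rot": [[rx, ry, rz], ...], "delta_pos": [[dx, dy, dz], ...], "gripper": [gripper, ...]}. A call has 1 to 12 rows; each row is the pose to reach, as a shift and turn from the pose commanded when the call began, along the tool's axes at that moment; what a row does not reach only later rows make up. A row lasts 1/12 s, in which the tool goes at most 41.7 mm and 7.16 degrees, less where a joint would pass 70% of its speed; a pose out of reach is approached as far as the arm can. A call with a gripper value outside its range is refused whole. The fingers move at their own pace and stop on an object; "grip_force" is the grip in N (left out, the last holds). Time passes only in rows, so rows that repeat a pose let the fingers close. It gives the time, the measured TCP pose, the force, the opening and the grip force at its end, in the units of the state.
- status.get_obs(): the state, without advancing time (a new reading comes with each control period).
- viewer.camera(name): name is "side" or "top" or "wrist"; returns a dict with "pixels" (480x640x3 uint8, blue, green, red), "fx", "fy", "cx", "cy" (pixels), "pose" (4x4, takes a point from camera to world coordinates); the wrist camera has in their place "mount" (4x4, takes a point from camera to tool coordinates, whose origin is the TCP and whose axes are the flange's). Camera axes: x right, y down, z forward; pixel columns grow to the right and rows downward; lengths in m; the calibration is good to about 2 mm. The wrist camera is an equidistant fisheye: a pixel r from the principal point sees the ray r / f radians off the axis. A picture is of the moment at which its call begins: read the wrist's pose just before it. There is no depth.
- robot.hand_in(): hands the job in; it is judged then, once.
The state is a dict: "time": time; "q": joint angles; "joint_velocities": joint speeds; "joint_torque": joint torques, N m; "position": TCP position; "tool_rot": TCP orientation; "ft_force": force on the tool from outside, world axes, zero at the start; "moment": the same for the moment, N m; "grip_width": finger opening in m; "grip_force": force on a finger pad.
Only numpy, scipy, OpenCV 4.12 (cv2) and the standard library are available. Lean on these libraries where they do the work, as an engineer would, in place of code of your own. Each camera call takes 0.05 s, during which the arm holds its last target. There are 200 camera calls.

## Working session

There is one attempt and no reset: what is moved stays moved. The work goes in short steps, Python scripts to look and compute and a tool call to move; the robot and the scene stay as the last step left them, time stands still between calls to the robot, and variables do not carry over. Pictures are saved under pics/ and viewed, at most 14 in all, crops included, and the job is handed in when it is done.

Besides the shell and the picture viewer there is one more tool, called after "Emit:" as name(argument=value, ...) on one line, values as JSON. arm_command: Moves the arm, as the interface text tells. Its arguments: {"type":"object","properties":{"delta_rot":{"type":"array","items":{"type":"array","items":{"type":"number"}}},"delta_pos":{"type":"array","items":{"type":"array","items":{"type":"number"}}},"gripper":{"type":"array","items":{"type":"number"}},"grip_force":{"type":"number"}},"required":["delta_rot","delta_pos","gripper"]}

```bash
mkdir -p pics; ls
cat > s.py <<'E'
from rig import status, viewer, robot
import cv2,sys,json,numpy as np
o=status.get_obs(); print({k:np.round(o[k],4).tolist() for k in ("time","position","tool_rot","grip_width","ft_force")})
for n in ("top","side"):
    c=viewer.camera(n); cv2.imwrite(f"pics/{n}0.png",c["pixels"])
    print(n,c["fx"],c["fy"],c["cx"],c["cy"]); print(np.round(c["pose"],4).tolist())
c=viewer.camera("wrist");print({k:(np.round(v,4).tolist()) for k,v in c.items() if k!="pixels"}); cv2.imwrite("pics/w0.png",c["pixels"])
E
python3 s.py
```

```text
pics
{'time': 0.0, 'position': [0.2029, -0.5904, 0.2216], 'tool_rot': [0.9864, 0.1646, 0.0, -0.0011], 'grip_width': 0.0871, 'ft_force': [-0.1581, 0.1552, -0.4429]}
top 452.1748571582064 452.1748571582064 319.8495605588511 243.9481321671144
[[0.024, -0.997, 0.0731, 0.438], [-0.9995, -0.0255, -0.019, 0.1256], [0.0208, -0.0726, -0.9971, 1.3001], [0.0, 0.0, 0.0, 1.0]]
side 455.71324947812866 455.71324947812866 310.8497182756296 232.566373508613
[[-0.7988, -0.4121, 0.4382, 0.0418], [-0.6014, 0.5311, -0.5968, 0.7529], [0.0132, -0.7403, -0.6721, 0.8424], [0.0, 0.0, 0.0, 1.0]]
{'fx': 371.6483, 'fy': 371.6483, 'cx': 313.5807, 'cy': 243.175, 'mount': [[0.0005, -0.9576, -0.2879, 0.0777], [1.0, 0.0006, -0.0003, 0.0016], [0.0004, -0.2879, 0.9576, -0.1635], [0.0, 0.0, 0.0, 1.0]]}
```

View pics/top0.png

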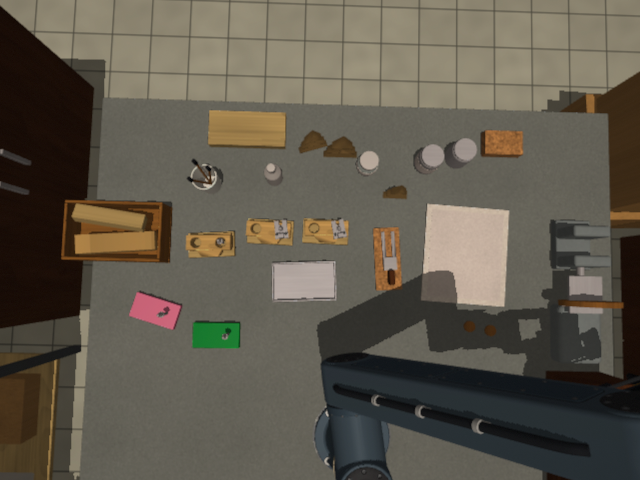

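View pics/side0.png

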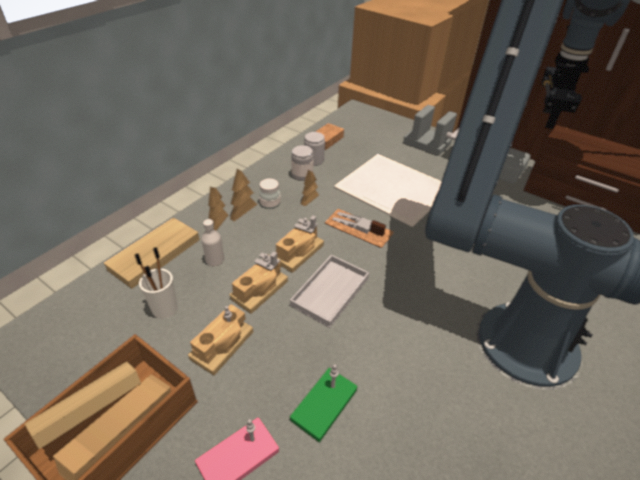

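```bash
cat > h.py <<'E'
from rig import status, viewer, robot
import cv2,sys,numpy as np
from scipy.spatial.transform import Rotation as R
def tool():
    o=status.get_obs(); T=np.eye(4); T[:3,:3]=R.from_quat(o["tool_rot"]).as_matrix(); T[:3,3]=o["position"]; return T,o
def ray(c,uv,T=None):
    uv=np.atleast_2d(np.asarray(uv,float)); x=(uv[:,0]-c["cx"])/c["fx"]; y=(uv[:,1]-c["cy"])/c["fy"]
    if T is None: d=np.c_[x,y,np.ones(len(x))]; P=np.array(c["pose"])
    else:
        r=np.hypot(x,y)+1e-12; d=np.c_[np.sin(r)*x/r,np.sin(r)*y/r,np.cos(r)]; P=T@np.array(c["mount"])
    return P[:3,3], d@P[:3,:3].T
def plane(c,uv,z,T=None):
    o,d=ray(c,uv,T); return o+d*((z-o[2])/d[:,2])[:,None]
def proj(c,p,T=None):
    P=np.array(c["pose"]) if T is None else T@np.array(c["mount"])
    q=(np.atleast_2d(p)-P[:3,3])@P[:3,:3]
    if T is None: return np.c_[c["cx"]+c["fx"]*q[:,0]/q[:,2],c["cy"]+c["fy"]*q[:,1]/q[:,2]]
    t=np.arctan2(np.hypot(q[:,0],q[:,1]),q[:,2]); h=np.hypot(q[:,0],q[:,1])+1e-12
    return np.c_[c["cx"]+c["fx"]*t*q[:,0]/h,c["cy"]+c["fy"]*t*q[:,1]/h]
def mov(dst,T=None):  # world shift -> tool shift
    T=T if T is not None else tool()[0]; return np.round(T[:3,:3].T@(np.array(dst)-T[:3,3]),4)
def wr(name):
    T,o=tool(); c=viewer.camera("wrist"); cv2.imwrite(f"pics/{name}.png",c["pixels"]); return c,T,o
E
python3 - <<'E'
from h import *
c=viewer.camera("top"); im=c["pixels"]
crop=im[205:305,180:410]; big=cv2.resize(crop,None,fx=3.4,fy=3.4,interpolation=cv2.INTER_CUBIC); cv2.imwrite("pics/t1.png",big)
def show(n,uv,z): print(n,np.round(plane(c,uv,z),4).tolist())
hsv=cv2.cvtColor(im,cv2.COLOR_BGR2HSV)
# cork: saturated orange
m=cv2.inRange(hsv,(3,90,60),(16,255,255)); m[:, :360]=0; m[:210]=0;m[300:]=0;m[:,420:]=0
cn=max(cv2.findContours(m,0,2)[0],key=cv2.contourArea); print("rest",cv2.minAreaRect(cn)); show("rest",cv2.boxPoints(cv2.minAreaRect(cn)),.006)
E
```

```text
rest ((387.11993408203125, 258.51812744140625), (63.07139587402344, 26.446226119995117), 87.27368927001953)
rest [[0.5839, -0.0496, 0.006], [0.5896, -0.126, 0.006], [0.4086, -0.1367, 0.006], [0.4033, -0.061, 0.006]]
```

View pics/t1.png

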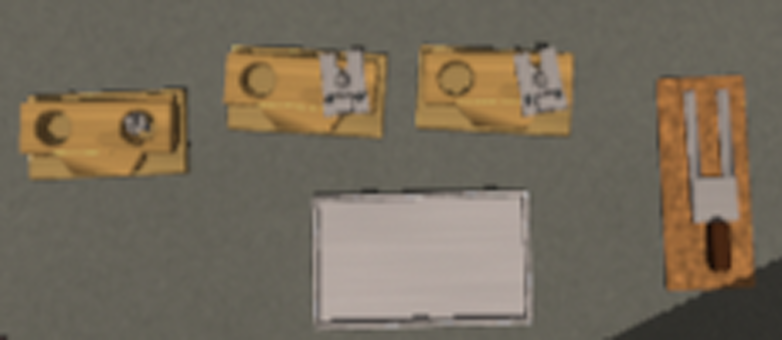

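Run:
```python
from h import *
c=viewer.camera("top")
f=lambda x,y:(180+x/3.4-.35,205+y/3.4-.35)
def show(n,p,z): print(n,np.round(plane(c,[f(*q) for q in p],z),3).tolist())
show("rodtops R,M,L",[(543,75),(343,78),(136,122)],.08)
show("clipR: tab-side corners, open corners",[(529,111),(566,105),(517,54),(553,48)],.072)
show("clipM",[(325,111),(367,109),(321,55),(361,51)],.072)
show("wedge handle front/back top",[(719,222),(718,270)],.042)
show("wedge tips",[(689,92),(723,90)],.009); show("crotch",[(715,178)],.02)
show("tray corners",[(316,196),(528,190),(531,324),(316,328)],.024)
show("L blank holes",[(53,128),(136,126)],.064);show("M",[(258,79)],.064);show("R",[(457,78)],.064)
b=cv2.inRange(c["pixels"],(150,150,150),(255,255,255)); b[:, :415]=0;b[:, 515:]=0;b[:195]=0;b[310:]=0
print(np.round(plane(c,cv2.boxPoints(cv2.minAreaRect(cv2.findNonZero(b))),.008),3).tolist())
```

```text
rodtops R,M,L [[0.576, 0.05, 0.08], [0.569, 0.21, 0.08], [0.53, 0.373, 0.08]]
clipR: tab-side corners, open corners [[0.547, 0.061, 0.072], [0.553, 0.031, 0.072], [0.593, 0.071, 0.072], [0.599, 0.042, 0.072]]
clipM [[0.543, 0.224, 0.072], [0.546, 0.19, 0.072], [0.588, 0.229, 0.072], [0.592, 0.197, 0.072]]
wedge handle front/back top [[0.463, -0.099, 0.042], [0.423, -0.098, 0.042]]
wedge tips [[0.573, -0.078, 0.009], [0.575, -0.107, 0.009]]
crotch [[0.5, -0.099, 0.02]]
tray corners [[0.476, 0.233, 0.024], [0.486, 0.057, 0.024], [0.375, 0.053, 0.024], [0.368, 0.23, 0.024]]
L blank holes [[0.524, 0.442, 0.064], [0.528, 0.376, 0.064]]
M [[0.568, 0.279, 0.064]]
R [[0.573, 0.119, 0.064]]
[[0.379, -0.191, 0.008], [0.656, -0.206, 0.008], [0.648, -0.447, 0.008], [0.37, -0.428, 0.008]]
```

Run:
```python
from h import *
T,o=tool(); print(mov([.443,-.0985,.2216],T), R.from_matrix(T[:3,:3]).as_euler('zyx',degrees=True))
```

```text
[ 0.3869 -0.3876  0.0009] [-1.89551608e+01 -9.97602437e-03 -1.79944442e+02]
```

Emit:
arm_command(delta_rot=[[0,0,5],[0,0,10],[0,0,16],[0,0,16],[0,0,16],[0,0,16],[0,0,16],[0,0,16],[0,0,16],[0,0,16],[0,0,16],[0,0,16]], delta_pos=[[0.387,-0.388,0],[0.387,-0.388,0],[0.387,-0.388,0],[0.387,-0.388,0],[0.387,-0.388,0],[0.387,-0.388,0],[0.387,-0.388,0],[0.387,-0.388,0],[0.387,-0.388,0],[0.387,-0.388,0],[0.387,-0.388,0],[0.387,-0.388,0]], gripper=[-0.4,-0.4,-0.4,-0.4,-0.4,-0.4,-0.4,-0.4,-0.4,-0.4,-0.4,-0.4])

```text
time: 1.25
position: [0.4225, -0.1397, 0.2228]
tool_rot: [1.0, 0.026, 0.0, 0.0]
ft_force: [1.0, 0.2, -0.0]
grip_width: 0.0604
grip_force: 0.0
```

Emit:
arm_command(delta_rot=[[0,0,0],[0,0,0],[0,0,0],[0,0,0]], delta_pos=[[0.02,-0.04,0.05],[0.02,-0.04,0.05],[0.02,-0.04,0.05],[0.02,-0.04,0.05]], gripper=[-0.4,-0.4,-0.4,-0.4])

```text
time: 1.58
position: [0.4395, -0.0997, 0.1719]
tool_rot: [1.0, 0.027, -0.001, -0.0]
ft_force: [0.4, -0.4, 0.7]
grip_width: 0.061
grip_force: 0.0
```

Run:
```python
from h import *
c,T,o=wr("w1"); print(T[:3,3])
im=c["pixels"]; d=proj(c,[[.443,-.0985,.042],[.575,-.092,.009]],T); print(d)
```

```text
[ 0.43945583 -0.09968454  0.1719296 ]
[[310.16763064 226.82112479]
 [311.25346009  69.29789177]]
```

View pics/w1.png

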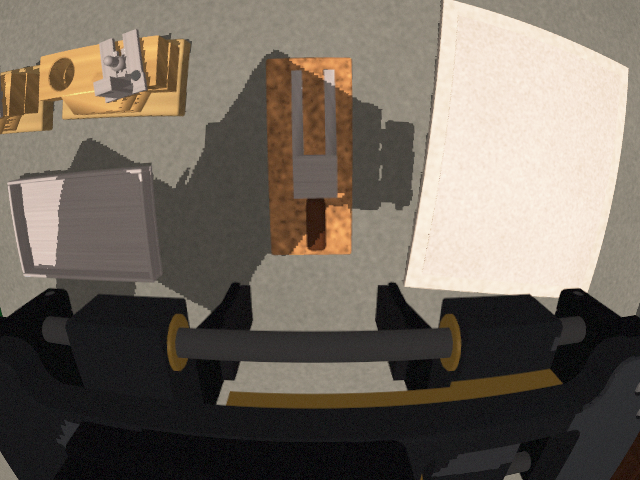

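Run:
```python
from h import *
c,T,o=wr("w1b")
p=lambda n,uv,z: print(n,np.round(plane(c,uv,z,T),4).tolist())
g=cv2.cvtColor(c["pixels"],6)
m=(c["pixels"].max(2)<70).astype('u1'); m[:,:290]=0;m[:,340:]=0;m[:185]=0;m[262:]=0
cn=max(cv2.findContours(m,0,2)[0],key=cv2.contourArea);print(cv2.boundingRect(cn))
p("handle",[(316.,199),(316,248)],.042)
p("tips",[(297,71),(330,70)],.0085)
p("crotch corners L,R outer/body back",[(293,157),(337,157),(293,198),(338,198)],.023)
p("crotch",[(302.5,156),(325.5,156)],.02)
p("rest",[(269,59),(351,58),(351,254),(270,254)],.006)
```

```text
(304, 199, 20, 51)
handle [[0.467, -0.1034, 0.042], [0.4259, -0.1056, 0.042]]
tips [[0.5742, -0.0814, 0.0085], [0.5766, -0.1098, 0.0085]]
crotch corners L,R outer/body back [[0.4986, -0.0825, 0.023], [0.5006, -0.1193, 0.023], [0.4636, -0.084, 0.023], [0.4656, -0.1224, 0.023]]
crotch [[0.4996, -0.0903, 0.02], [0.5007, -0.1097, 0.02]]
rest [[0.5851, -0.0561, 0.006], [0.5895, -0.1277, 0.006], [0.4104, -0.1396, 0.006], [0.4064, -0.0636, 0.006]]
```

Emit:
arm_command(delta_rot=[[0,0,0],[0,0,0],[0,0,0],[0,0,0],[0,0,0],[0,0,0],[0,0,0],[0,0,0],[0,0,0],[0,0,0],[0,0,0],[0,0,0]], delta_pos=[[0.0045,0.004,0.04],[0.0045,0.004,0.08],[0.0045,0.004,0.11],[0.0045,0.004,0.14],[0.0045,0.004,0.157],[0.0045,0.004,0.157],[0.0045,0.004,0.157],[0.0045,0.004,0.157],[0.0045,0.004,0.157],[0.0045,0.004,0.157],[0.0045,0.004,0.157],[0.0045,0.004,0.157]], gripper=[-0.4,-0.4,-0.4,-0.4,-0.4,-0.4,1,1,1,1,1,1], grip_force=60)

```text
time: 2.68
position: [0.4451, -0.1046, 0.0164]
tool_rot: [1.0, 0.026, 0.001, 0.0]
ft_force: [-0.3, 0.5, -0.3]
grip_width: 0.0286
grip_force: 0.0
```

Emit:
arm_command(delta_rot=[[0,0,0],[0,0,0],[0,0,0],[0,0,0],[0,0,0],[0,0,0],[0,0,0],[0,0,0],[0,0,0],[0,0,0],[0,0,0]], delta_pos=[[0,0,0],[0,0,0],[0,0,0],[0,0,0],[0,0,0],[0,0,0],[0,0,-0.02],[0,0,-0.05],[0,0,-0.09],[0,0,-0.12],[0,0,-0.12]], gripper=[1,1,1,1,1,1,1,1,1,1,1])

```text
time: 3.6
position: [0.4478, -0.1059, 0.1401]
tool_rot: [1.0, 0.026, 0.005, 0.003]
ft_force: [0.8, -0.7, -2.2]
grip_width: 0.0156
grip_force: 59.5
```

Emit:
arm_command(delta_rot=[[0,0,-3],[0,0,-6],[0,0,-8],[0,0,-8],[0,0,-8],[0,0,-8],[0,0,-8]], delta_pos=[[-0.012,-0.035,0],[-0.024,-0.07,0],[-0.04,-0.105,0],[-0.04,-0.124,0],[-0.04,-0.124,0],[-0.04,-0.124,0],[-0.04,-0.124,0]], gripper=[1,1,1,1,1,1,1])

```text
time: 4.18
position: [0.3988, 0.0171, 0.1351]
tool_rot: [0.995, 0.096, 0.0, 0.0]
ft_force: [-0.3, -0.1, -1.5]
grip_width: 0.0157
grip_force: 59.5
```

Run:
```python
from h import *
c,T,o=wr("w2"); print(T[:3,3],o["tool_rot"])
cv2.imwrite("pics/w2c.png",cv2.resize(c["pixels"][0:250,130:450],None,fx=2.4,fy=2.4,interpolation=2))
c=viewer.camera("side");cv2.imwrite("pics/s2.png",c["pixels"])
```

```text
[0.39882152 0.01705437 0.13514053] [9.95412364e-01 9.56774758e-02 1.06298115e-04 1.88158673e-04]
```

View pics/w2c.png

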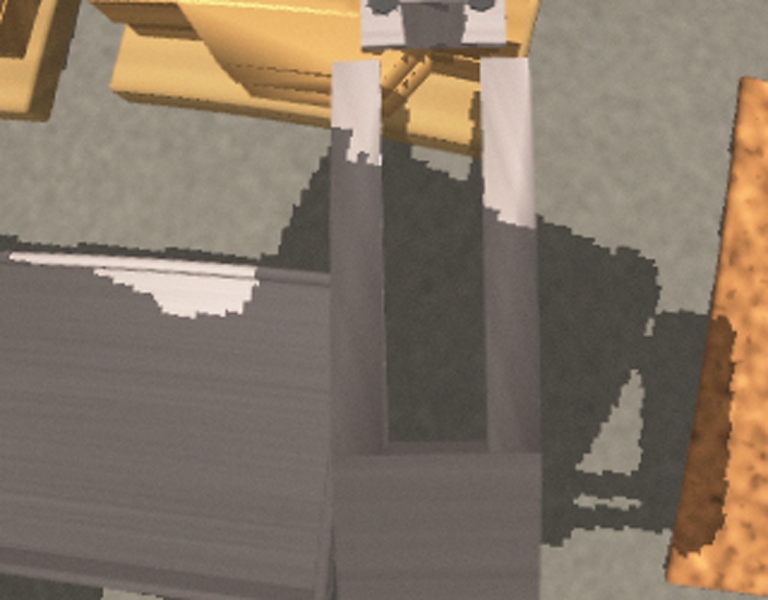

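Emit:
arm_command(delta_rot=[[0,0,0],[0,0,0],[0,0,0],[0,0,0],[0,0,0]], delta_pos=[[0.02,-0.03,-0.04],[0.04,-0.06,-0.08],[0.04,-0.1,-0.09],[0.04,-0.104,-0.09],[0.04,-0.104,-0.09]], gripper=[1,1,1,1,1])

```text
time: 4.7
position: [0.4198, 0.1294, 0.2278]
tool_rot: [0.995, 0.097, 0.003, -0.001]
ft_force: [0.4, 0.1, -2.3]
grip_width: 0.0156
grip_force: 59.5
```

Run:
```python
from h import *
c,T,o=wr("w3"); print(T[:3,3],o["tool_rot"]); np.save("T3.npy",T)
P={"R":[.576,.05,.096],"M":[.569,.21,.096]}
a=c["pixels"]; out=[]
for k in P:
    u,v=proj(c,P[k],T)[0]; print(k,u,v); x0,y0=int(u)-50,max(0,int(v)-50); print(x0,y0)
    out.append(cv2.resize(a[y0:y0+100,x0:x0+100],(400,400),interpolation=2))
cv2.imwrite("pics/w3c.png",np.hstack(out))
```

```text
[0.41977096 0.12943921 0.22779251] [ 9.95326267e-01  9.65190835e-02  3.05802810e-03 -5.81344824e-04]
R 444.48858362760217 68.49530001107377
394 18
M 247.97877964020802 35.00240499103012
197 0
```

View pics/w3c.png

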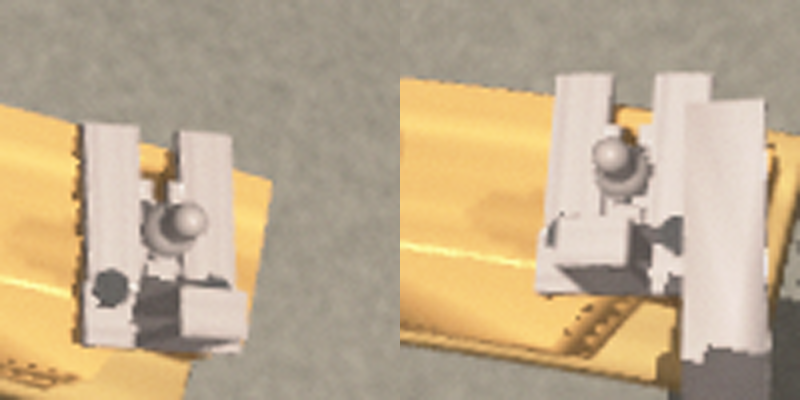

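```bash
python3 - <<'E'
from h import *
c=viewer.camera("wrist"); T=np.load("T3.npy")
def p(n,l,o,z): uv=np.array(l)/4.-.37+np.array(o); print(n,np.round(plane(c,uv,z,T),4).tolist())
o=(394,18)
p("Rrodtop",[(188,220)],o,.096);p("Rball",[(174,230)],o,.078)
p("Rclip Lleg open,closed; Rleg open,closed",[(84,124),(83,345),(232,135),(240,350)],o,.072)
o=(197,0)
p("Mrodtop",[(213,152)],o,.096);p("Mball",[(220,167)],o,.078)
p("Mclip",[(156,74),(137,293),(313,73)],o,.072)
T2=np.eye(4)
E
python3 - <<'E'
import sys; sys.path.insert(0,'.')
from h import *
im=cv2.imread('pics/w2.png'); c=viewer.camera("wrist")
T=np.eye(4);T[:3,:3]=R.from_quat([.995412,.095678,0.0001,.0002]).as_matrix();T[:3,3]=[.39882,.01705,.13514]
uv=np.array([(356,60),(505,58),(385,441),(485,443)])/2.4+[130,0]-.3
for z in (.0,.005,.01): 
  q=plane(c,uv,.135-.008+z,T); print(z,np.round((q-T[:3,3])@T[:3,:3],4).tolist())
E
```

```text
Rrodtop [[0.5715, 0.0526, 0.096]]
Rball [[0.573, 0.0498, 0.078]]
Rclip Lleg open,closed; Rleg open,closed [[0.5926, 0.0725, 0.072], [0.5433, 0.0633, 0.072], [0.6005, 0.0388, 0.072], [0.5521, 0.0276, 0.072]]
Mrodtop [[0.567, 0.208, 0.096]]
Mball [[0.5681, 0.2098, 0.078]]
Mclip [[0.5894, 0.2298, 0.072], [0.539, 0.2234, 0.072], [0.594, 0.1957, 0.072]]
0.0 [[0.1306, -0.0145, 0.0082], [0.1309, 0.0139, 0.0082], [0.0553, -0.0091, 0.0081], [0.0549, 0.0102, 0.0082]]
0.005 [[0.1291, -0.014, 0.0032], [0.1293, 0.0135, 0.0032], [0.056, -0.0088, 0.0031], [0.0556, 0.01, 0.0032]]
0.01 [[0.1275, -0.0135, -0.0018], [0.1278, 0.0132, -0.0018], [0.0567, -0.0085, -0.0019], [0.0563, 0.0098, -0.0018]]
```

Emit:
arm_command(delta_rot=[[0,0,0],[0,0,0],[0,0,0],[0,0,0],[0,0,0],[0,0,0],[0,0,0],[0,0,0]], delta_pos=[[0.015,0.035,0],[0.03,0.07,0],[0.0446,0.106,0.02],[0.0446,0.106,0.05],[0.0446,0.106,0.085],[0.0446,0.106,0.098],[0.0446,0.106,0.098],[0.0446,0.106,0.098]], gripper=[1,1,1,1,1,1,1,1])

```text
time: 5.52
position: [0.4807, 0.0301, 0.1261]
tool_rot: [0.996, 0.094, -0.002, -0.0]
ft_force: [-0.0, -0.5, -0.8]
grip_width: 0.0158
grip_force: 59.5
```

Run:
```python
from h import *
c,T,o=wr("w4"); print(T[:3,3],o["tool_rot"]); np.save("T4.npy",T)
cv2.imwrite("pics/w4c.png",cv2.resize(c["pixels"][0:190,210:420],None,fx=3,fy=3,interpolation=2))
```

```text
[0.48069946 0.03012234 0.12614107] [ 9.95551722e-01  9.41954667e-02 -1.95419336e-03 -4.05211778e-04]
```

View pics/w4c.png

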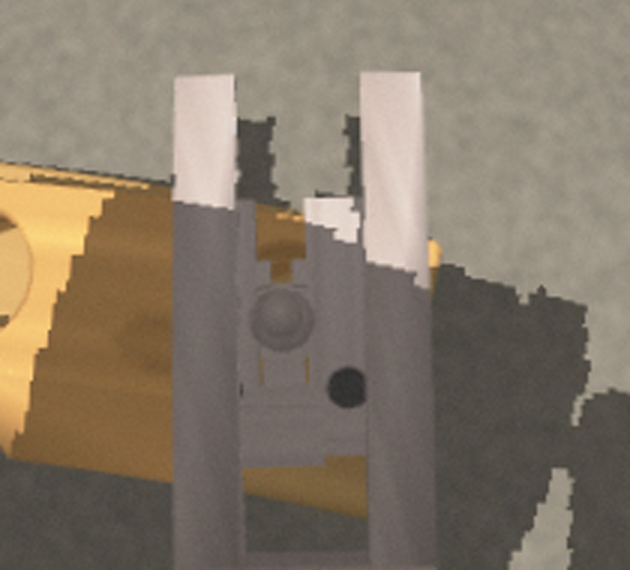

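Run:
```python
from h import *
c=viewer.camera("wrist"); T=np.load("T4.npy")
q=lambda a:np.array(a)/3.-.33+[210,0]
for n,uv,z in [("rod",[(284,312)],.096),("ball",[(282,319)],.078),("prongs t,t,gapL,gapR@mid,crotch",[(204,74),(391,71),(238,318),(366,318),(307,555)],.121)]:
    w=plane(c,q(uv),z,T); print(n,np.round(w,4).tolist(),np.round((w-T[:3,3])@T[:3,:3],4).tolist())
```

```text
rod [[0.5725, 0.0507, 0.096]] [[0.0941, -0.003, 0.0298]]
ball [[0.5724, 0.0515, 0.078]] [[0.0943, -0.0038, 0.0478]]
prongs t,t,gapL,gapR@mid,crotch [[0.6054, 0.0685, 0.121], [0.611, 0.0412, 0.121], [0.5686, 0.0562, 0.121], [0.5721, 0.0376, 0.121], [0.5351, 0.0394, 0.121]] [[0.1297, -0.0143, 0.0047], [0.1301, 0.0136, 0.0046], [0.0912, -0.0092, 0.0048], [0.0912, 0.0098, 0.0048], [0.0552, 0.0011, 0.0049]]
```

Emit:
arm_command(delta_rot=[[0,0,0],[0,0,0],[0,0,0],[0,0,0],[0,0,0],[0,0,0],[0,0,0]], delta_pos=[[-0.035,-0.0036,0],[-0.07,-0.0036,0],[-0.075,-0.0036,0.02],[-0.075,-0.0036,0.045],[-0.075,-0.0036,0.045],[-0.075,-0.0036,0.045],[-0.075,-0.0036,0.045]], gripper=[1,1,1,1,1,1,1])

```text
time: 6.2
position: [0.4091, 0.0205, 0.0838]
tool_rot: [0.995, 0.096, 0.002, 0.001]
ft_force: [0.6, 0.1, -1.3]
grip_width: 0.0155
grip_force: 59.5
```

Run:
```python
from h import *
T,o=tool(); print(T[:3,3],o["tool_rot"]); print(([.5725,.0511,.09]-T[:3,3])@T[:3,:3])
c=viewer.camera("side"); a=c["pixels"]; u,v=proj(c,[.53,.045,.07])[0]; print(u,v)
cv2.imwrite("pics/s5.png",cv2.resize(a[int(v)-50:int(v)+50,int(u)-66:int(u)+66],None,fx=6,fy=6,interpolation=2))
```

```text
[0.40906416 0.02051238 0.08375779] [9.95421251e-01 9.55712689e-02 1.54965955e-03 5.13524365e-04]
[ 0.16628797  0.00107564 -0.00574412]
320.93211057677473 230.44847891670435
```

View pics/s5.png

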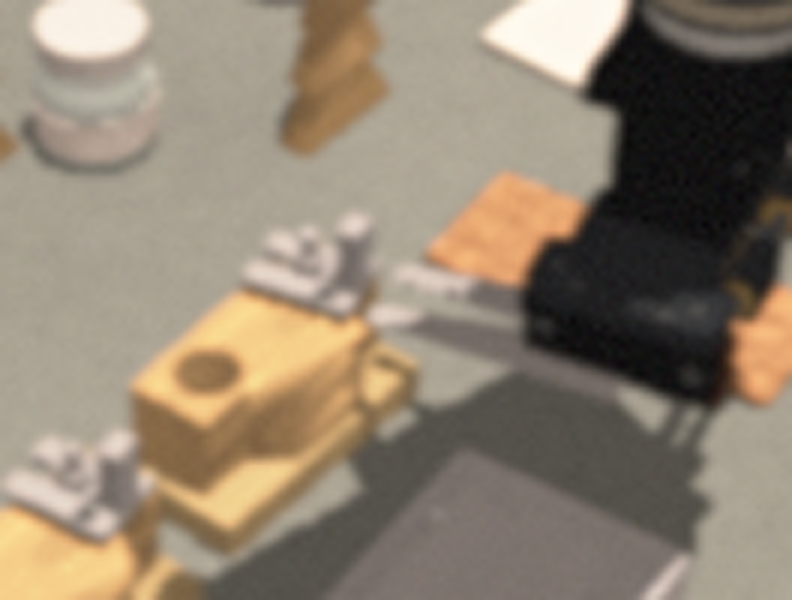

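Run:
```python
from h import *
for i in range(3):
    T,o=tool(); print(o["time"],np.round(T[:3,3],4),np.round(o["tool_rot"],4)); c=viewer.camera("side")
for z in (-.008,-.0104,-.013):
    for y in (-.0185,-.0095,.0095,.0185):
        w=T[:3,3]+T[:3,:3]@[.131,y,-z]; uv=proj(c,w)[0]; print(z,y,np.round((uv-[320-66,230-50])*6))
```

```text
6.25 [0.4092 0.0205 0.0839] [9.954e-01 9.560e-02 1.800e-03 6.000e-04]
6.3 [0.4091 0.0206 0.0839] [9.954e-01 9.570e-02 1.800e-03 6.000e-04]
6.35 [0.4088 0.0206 0.0837] [9.954e-01 9.570e-02 1.600e-03 5.000e-04]
-0.008 -0.0185 [368. 312.]
-0.008 -0.0095 [377. 299.]
-0.008 0.0095 [397. 272.]
-0.008 0.0185 [405. 260.]
-0.0104 -0.0185 [368. 316.]
-0.0104 -0.0095 [377. 303.]
-0.0104 0.0095 [396. 276.]
-0.0104 0.0185 [405. 264.]
-0.013 -0.0185 [368. 320.]
-0.013 -0.0095 [377. 308.]
-0.013 0.0095 [396. 281.]
-0.013 0.0185 [405. 268.]
```

Emit:
arm_command(delta_rot=[[0,0,0],[0,0,0],[0,0,0],[0,0,0]], delta_pos=[[0,0.0008,0.004],[0,0.0008,0.008],[0,0.0008,0.008],[0,0.0008,0.008]], gripper=[1,1,1,1])

```text
time: 6.73
position: [0.4073, 0.0201, 0.0742]
tool_rot: [0.995, 0.095, -0.0, -0.0]
ft_force: [-0.7, 0.2, -2.7]
grip_width: 0.0156
grip_force: 59.5
```

Run:
```python
from h import *
T,o=tool(); print(T[:3,3],o["tool_rot"]); print(([.5725,.0511,.09]-T[:3,3])@T[:3,:3])
```

```text
[0.40726844 0.02008784 0.07424514] [ 9.95434485e-01  9.54460697e-02 -4.55465819e-04 -1.61618311e-04]
[ 0.16810014  0.00094381 -0.0159025 ]
```

Emit:
arm_command(delta_rot=[[0,0,0],[0,0,0],[0,0,0],[0,0,0],[0,0,0],[0,0,0]], delta_pos=[[0,0.0006,-0.0018],[0,0.0006,-0.0018],[0,0.0006,-0.0018],[0.005,0.0006,-0.0018],[0.01,0.0006,-0.0018],[0.01,0.0006,-0.0018]], gripper=[1,1,1,1,1,1])

```text
time: 7.23
position: [0.4196, 0.0211, 0.0765]
tool_rot: [0.995, 0.096, 0.002, 0.0]
ft_force: [0.9, 0.2, -0.6]
grip_width: 0.0158
grip_force: 59.5
```

Run:
```python
from h import *
T,o=tool(); print(T[:3,3],o["tool_rot"],o["ft_force"]); print(([.5725,.0511,.09]-T[:3,3])@T[:3,:3])
c=viewer.camera("side"); a=c["pixels"]
cv2.imwrite("pics/s6.png",cv2.resize(a[200:260,280:360],None,fx=9,fy=9,interpolation=2))
```

```text
[0.41964141 0.0211124  0.07651332] [9.95426070e-01 9.55221300e-02 1.50182931e-03 4.53499476e-04] [ 0.87809083  0.2188172  -0.64117447]
[ 0.15581034 -0.00035532 -0.0130348 ]
```

View pics/s6.png

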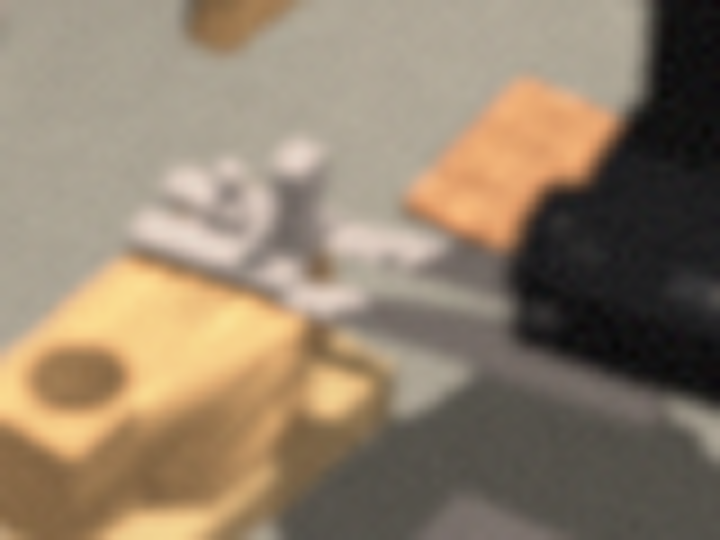

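Emit:
arm_command(delta_rot=[[0,0,0],[0,0,0],[0,0,0],[0,0,0],[0,0,0],[0,0,0],[0,0,0],[0,0,0]], delta_pos=[[0,0,0.0007],[0.003,0,0.0007],[0.008,0,0.0007],[0.013,0,0.0007],[0.018,0,0.0007],[0.023,0,0.0007],[0.028,0,0.0007],[0.028,0,0.0007]], gripper=[1,1,1,1,1,1,1,1])

```text
time: 7.95
position: [0.4468, 0.0266, 0.0757]
tool_rot: [0.995, 0.096, 0.001, 0.0]
ft_force: [0.2, 0.2, -2.3]
grip_width: 0.0157
grip_force: 59.5
```

```bash
cat > chk.py <<'E'
from h import *
T,o=tool(); print(T[:3,3],o["tool_rot"],o["ft_force"]); print((np.array(eval(sys.argv[1]))-T[:3,3])@T[:3,:3])
E
python3 chk.py [.5725,.0511,.09]
python3 - <<'E'
from h import *
c=viewer.camera("side"); a=c["pixels"]
w=cv2.imread("pics/w4.png"); c2,T,o=wr("w7")
cv2.imwrite("pics/s7.png",np.hstack([cv2.resize(a[200:260,270:350],(400,300),interpolation=2),cv2.resize(c2["pixels"][30:150,230:390],(400,300),interpolation=2)]))
E
```

```text
[0.44684673 0.02659298 0.07573722] [9.95421380e-01 9.55760946e-02 1.18010610e-03 3.07304347e-04] [ 0.21538863  0.19490877 -2.34871104]
[ 0.1280531  -0.00013851 -0.01396961]
```

View pics/s7.png

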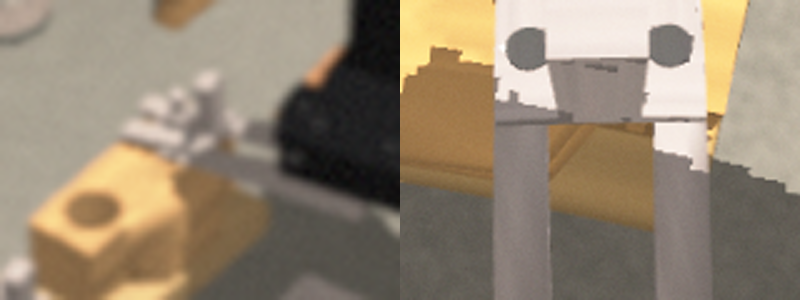

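Emit:
arm_command(delta_rot=[[0,0,0],[0,0,0],[0,0,0],[0,0,0],[0,0,0],[0,0,0],[0,0,0],[0,0,0],[0,0,0],[0,0,0]], delta_pos=[[0.005,0,0],[0.011,0,0],[0.017,0,0],[0.023,0,0],[0.029,0,0],[0.035,0,0],[0.041,0,0],[0.047,0,0],[0.05,0,0],[0.05,0,0]], gripper=[1,1,1,1,1,1,1,1,1,1])

```text
time: 8.88
position: [0.4974, 0.036, 0.0762]
tool_rot: [0.995, 0.095, 0.003, 0.001]
ft_force: [0.1, 0.8, -1.1]
grip_width: 0.0157
grip_force: 59.5
```

```bash
python3 chk.py [.5725,.0511,.09]
```

```text
[0.49744285 0.03596407 0.07622233] [9.95436041e-01 9.53804889e-02 3.04949618e-03 5.93012323e-04] [ 0.05555294  0.79483749 -1.06056964]
[ 0.07664641 -0.00058388 -0.01332229]
```

Emit:
arm_command(delta_rot=[[0,0,0],[0,0,0],[0,0,0],[0,0,0],[0,0,0],[0,0,0],[0,0,0],[0,0,0],[0,0,0],[0,0,0],[0,0,0],[0,0,0]], delta_pos=[[0.004,0,0],[0.007,0,0],[0.007,0,0],[0.002,0,0],[-0.005,0,0],[-0.015,0,0],[-0.025,0,0],[-0.035,0,0],[-0.047,0,0],[-0.06,0,0],[-0.073,0,0],[-0.085,0,0]], gripper=[1,1,1,1,1,1,1,1,1,1,1,1])

```text
time: 9.88
position: [0.4086, 0.0199, 0.0758]
tool_rot: [0.995, 0.095, -0.001, -0.0]
ft_force: [-0.3, -0.0, -1.8]
grip_width: 0.0154
grip_force: 59.5
```

```bash
python3 chk.py [.5725,.0511,.09];python3 - <<'E'
from h import *
c=viewer.camera("side"); a=c["pixels"]
c2,T,o=wr("w8")
cv2.imwrite("pics/s8.png",np.hstack([cv2.resize(a[195:270,250:350],(400,300),interpolation=2),cv2.resize(c2["pixels"][0:240,150:470],(400,300),interpolation=2)]))
E
```

```text
[0.40856409 0.01992782 0.07579544] [ 9.95445049e-01  9.53355821e-02 -5.06615464e-04 -1.58208728e-04] [-0.30772664 -0.01920474 -1.7695477 ]
[ 0.16685851  0.00050406 -0.01436804]
```

View pics/s8.png

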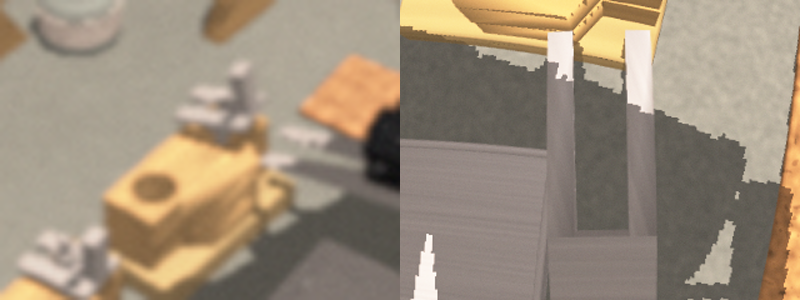

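Emit:
arm_command(delta_rot=[[0,0,0],[0,0,0],[0,0,2],[0,0,3.9],[0,0,3.9],[0,0,3.9],[0,0,3.9],[0,0,3.9],[0,0,3.9],[0,0,3.9],[0,0,3.9],[0,0,3.9]], delta_pos=[[0,0,-0.035],[0,-0.02,-0.063],[0.01,-0.05,-0.065],[0.02,-0.09,-0.065],[0.03,-0.125,-0.065],[0.05,-0.15,-0.065],[0.08,-0.162,-0.063],[0.098,-0.162,-0.06],[0.098,-0.162,-0.06],[0.098,-0.162,-0.06],[0.098,-0.162,-0.06],[0.098,-0.162,-0.06]], gripper=[1,1,1,1,1,1,1,1,1,1,1,1])

```text
time: 10.98
position: [0.4745, 0.1971, 0.1354]
tool_rot: [0.998, 0.061, -0.001, 0.0]
ft_force: [-0.5, 0.2, -2.3]
grip_width: 0.0155
grip_force: 59.5
```

```bash
python3 chk.py [.5676,.209,.09];python3 - <<'E'
from h import *
c,T,o=wr("w9"); np.save("T9.npy",T)
def circ(im,c,T,P):
    u,v=proj(c,P,T)[0]; x0,y0=int(u)-25,int(v)-25
    g=cv2.cvtColor(im[max(y0,0):y0+50,x0:x0+50],6); g=cv2.resize(g,None,fx=4,fy=4,interpolation=2)
    r=cv2.HoughCircles(cv2.GaussianBlur(g,(9,9),2),3,1.5,10,param1=60,param2=25,minRadius=22,maxRadius=52)
    print("pred",u,v); 
    if r is not None:
        for q in r[0][:5]: uv=q[:2]/4-.37+[x0,max(y0,0)]; w=plane(c,uv,.078,T)[0]; print(np.round(uv,1),q[2]/4,np.round(w,4),np.round((w-T[:3,3])@T[:3,:3],4))
circ(cv2.imread("pics/w4.png"),c,np.load("T4.npy"),[.5725,.0511,.078])
circ(c["pixels"],c,T,[.5676,.209,.078])
cv2.imwrite("pics/w9c.png",cv2.resize(c["pixels"][0:190,210:420],None,fx=3,fy=3,interpolation=2))
E
```

```text
[0.47453545 0.19710427 0.13543485] [ 9.98123756e-01  6.12195157e-02 -1.06131845e-03  1.14238716e-04] [-0.47232016  0.18979033 -2.28597914]
[ 0.09391742 -0.00043764  0.04523462]
pred 304.3133708803105 106.2233764786076
pred 309.6861200752014 107.99308838037507
[330.3 130.9] 6.3625 [0.5556 0.1954 0.078 ] [0.0803 0.0116 0.0573]
```

Run:
```python
from h import *
a=cv2.imread("pics/w4.png");b=cv2.imread("pics/w9.png"); c=viewer.camera("wrist"); T=np.load("T9.npy");T4=np.load("T4.npy")
E=lambda i:cv2.resize(i,None,fx=4,fy=4,interpolation=2)
u4=proj(c,[.5725,.0511,.085],T4)[0]; cx,cy=304,105
for h in (13,17):
    t=E(a[cy-h:cy+h+1,cx-h:cx+h+1]); s=E(b[80:140,280:340]); r=cv2.matchTemplate(s,t,cv2.TM_CCOEFF_NORMED); _,m,_,l=cv2.minMaxLoc(r)
    uv=np.array(l)/4+[280+h,80+h]; print(h,m,uv, "w4 centre",cx,cy)
    d=uv-[cx,cy]+[304.0,105.7]; 
    for z in(.078,.085): w=plane(c,d,z,T)[0]; print(np.round(w,4),np.round((w-T[:3,3])@T[:3,:3],4), np.round((plane(c,[304,105.7],z,T4)[0]-T4[:3,3])@T4[:3,:3],4))
```

```text
13 0.9216132164001465 [310.5 108. ] w4 centre 304 105
[0.5672 0.2085 0.078 ] [0.0935 0.     0.0572] [ 0.0946 -0.0035  0.0478]
[0.5668 0.2084 0.085 ] [0.093  0.0001 0.0502] [ 0.094  -0.0033  0.0408]
17 0.910582959651947 [310.25 108.  ] w4 centre 304 105
[0.5672 0.2086 0.078 ] [ 0.0935 -0.0001  0.0572] [ 0.0946 -0.0035  0.0478]
[0.5668 0.2085 0.085 ] [ 0.093  -0.      0.0502] [ 0.094  -0.0033  0.0408]
```

Emit:
arm_command(delta_rot=[[0,0,0],[0,0,0],[0,0,0],[0,0,0],[0,0,0],[0,0,0],[0,0,0],[0,0,0]], delta_pos=[[-0.035,0,0],[-0.07,0,0],[-0.073,0,0.02],[-0.073,0,0.045],[-0.073,0,0.057],[-0.073,0,0.057],[-0.073,0,0.057],[-0.073,0,0.057]], gripper=[1,1,1,1,1,1,1,1])

```text
time: 11.75
position: [0.4041, 0.1886, 0.0793]
tool_rot: [0.998, 0.061, 0.001, -0.0]
ft_force: [0.1, 0.1, -1.2]
grip_width: 0.0156
grip_force: 59.5
```

```bash
python3 chk.py [.5672,.2086,.09]
```

```text
[0.4041387  0.18864006 0.07928051] [ 9.98117718e-01  6.13241373e-02  6.04415483e-04 -7.98355266e-05] [ 0.13100628  0.09850987 -1.18506367]
[ 1.64291228e-01  1.50833244e-04 -1.05196795e-02]
```

Emit:
arm_command(delta_rot=[[0,0,0],[0,0,0],[0,0,0],[0,0,0],[0,0,0]], delta_pos=[[0,0,0.0033],[0,0,0.0033],[0,0,0.0033],[0.003,0,0.0033],[0.003,0,0.0033]], gripper=[1,1,1,1,1])

```text
time: 12.17
position: [0.4077, 0.1892, 0.0757]
tool_rot: [0.998, 0.062, 0.001, -0.0]
ft_force: [0.7, 0.2, -1.0]
grip_width: 0.0154
grip_force: 59.5
```

```bash
python3 chk.py [.5672,.2086,.09]
```

```text
[0.40766556 0.18924128 0.07567543] [ 9.98106312e-01  6.15049762e-02  9.56822599e-04 -1.13271558e-04] [ 0.6933496   0.21030791 -1.03227931]
[ 0.16073151  0.00037339 -0.01401539]
```

Heights match the first insertion; go in.

Emit:
arm_command(delta_rot=[[0,0,0],[0,0,0],[0,0,0],[0,0,0],[0,0,0],[0,0,0],[0,0,0],[0,0,0]], delta_pos=[[0.005,0,0],[0.01,0,0],[0.014,0,0],[0.018,0,0],[0.023,0,0],[0.028,0,0],[0.032,0,0],[0.032,0,0]], gripper=[1,1,1,1,1,1,1,1])

```text
time: 12.83
position: [0.4399, 0.1932, 0.0754]
tool_rot: [0.998, 0.061, 0.001, -0.0]
ft_force: [0.7, 1.2, -0.5]
grip_width: 0.0153
grip_force: 59.5
```

```bash
python3 chk.py [.5672,.2086,.09]
```

```text
[0.4399255  0.19317229 0.07541448] [ 9.98112560e-01  6.14031513e-02  9.78938772e-04 -1.13054407e-04] [ 0.71437949  1.23588735 -0.48088304]
[ 0.12823426  0.00028772 -0.0143332 ]
```

Emit:
arm_command(delta_rot=[[0,0,0],[0,0,0],[0,0,0],[0,0,0],[0,0,0],[0,0,0],[0,0,0],[0,0,0],[0,0,0],[0,0,0],[0,0,0],[0,0,0]], delta_pos=[[0.005,0,0],[0.011,0,0],[0.017,0,0],[0.023,0,0],[0.029,0,0],[0.035,0,0],[0.041,0,0],[0.047,0,0],[0.052,0,0],[0.057,0,0],[0.058,0,0],[0.058,0,0]], gripper=[1,1,1,1,1,1,1,1,1,1,1,1])

```text
time: 13.83
position: [0.4982, 0.2004, 0.0759]
tool_rot: [0.998, 0.061, 0.002, -0.0]
ft_force: [0.1, 0.5, -1.5]
grip_width: 0.0154
grip_force: 59.5
```

Emit:
arm_command(delta_rot=[[0,0,0],[0,0,0],[0,0,0],[0,0,0],[0,0,0],[0,0,0],[0,0,0],[0,0,0],[0,0,0],[0,0,0],[0,0,0],[0,0,0]], delta_pos=[[-0.003,0,0],[-0.008,0,0],[-0.016,0,0],[-0.026,0,0],[-0.036,0,0],[-0.048,0,0],[-0.06,0,0],[-0.073,0,0],[-0.086,0,0],[-0.098,0,0],[-0.1,0,0],[-0.1,0,0]], gripper=[1,1,1,1,1,1,1,1,1,1,1,1])

```text
time: 14.83
position: [0.3949, 0.1877, 0.0755]
tool_rot: [0.998, 0.062, -0.001, 0.0]
ft_force: [-0.0, 0.0, -0.9]
grip_width: 0.0155
grip_force: 59.5
```

```bash
python3 chk.py [.5672,.2086,.09]
python3 - <<'E'
from h import *
c=viewer.camera("side"); cv2.imwrite("pics/s10.png",c["pixels"]); c=viewer.camera("top"); cv2.imwrite("pics/t10.png",c["pixels"])
a=cv2.imread("pics/side0.png"); b=cv2.imread("pics/s10.png"); c=viewer.camera("side")
for k,(x,y) in {"M":(.5672,.2086),"R":(.5725,.0511)}.items():
    for z in (.072,.084): print(k,z,np.round(proj(c,[x-.02,y-.004,z+.034])[0]))
E
```

```text
[0.39488901 0.18770368 0.07548507] [ 9.98092318e-01  6.17345406e-02 -7.50751579e-04  9.25548202e-05] [-0.00175178  0.04945781 -0.92314038]
[ 0.1735506   0.00049881 -0.01477697]
M 0.072 [274. 252.]
M 0.084 [274. 249.]
R 0.072 [314. 217.]
R 0.084 [314. 213.]
```

Emit:
arm_command(delta_rot=[[0,0,0],[0,0,0],[0,0,2],[0,0,4.1],[0,0,4.1],[0,0,4.1],[0,0,4.1],[0,0,4.1],[0,0,4.1],[0,0,4.1],[0,0,4.1],[0,0,4.1]], delta_pos=[[0,0,-0.04],[0,0.01,-0.075],[0,0.045,-0.08],[0,0.085,-0.08],[0,0.125,-0.08],[0,0.165,-0.08],[0.005,0.205,-0.08],[0.01,0.245,-0.07],[0.0135,0.28,-0.05],[0.0135,0.296,-0.02],[0.0135,0.296,0],[0.0135,0.296,0]], gripper=[1,1,1,1,1,1,1,1,1,1,1,1])

```text
time: 15.98
position: [0.4452, -0.1053, 0.0723]
tool_rot: [1.0, 0.024, -0.003, -0.001]
ft_force: [-0.4, 0.7, -1.8]
grip_width: 0.0158
grip_force: 59.5
```

```bash
python3 chk.py [.4451,-.1046,.0164]
python3 - <<'E'
from h import *
a=cv2.imread("pics/side0.png"); b=cv2.imread("pics/s10.png")
for n,(u,v) in {"M":(271,258),"R":(310,222)}.items():
    t=a[v-8:v+6,u-9:u+9]; s=b[v-22:v+18,u-22:u+22]; E=lambda i:cv2.resize(i,None,fx=4,fy=4,interpolation=2)
    _,m,_,l=cv2.minMaxLoc(cv2.matchTemplate(E(s),E(t),5)); print(n,m,np.array(l)/4-[13,14])
cv2.imwrite("pics/s10c.png",cv2.resize(b[200:290,240:340],None,fx=6,fy=6,interpolation=2))
E
```

```text
[ 0.4451957  -0.10533189  0.07231369] [ 0.99970483  0.02411668 -0.00258629 -0.00139493] [-0.42109833  0.74066378 -1.81571982]
[ 0.00022508 -0.00057273  0.05591517]
M 0.6153133511543274 [-4.25 -5.5 ]
R 0.7255086898803711 [-3.75 -4.75]
```

Emit:
arm_command(delta_rot=[[0,0,-0.3],[0,0,-0.3],[0,0,-0.3],[0,0,-0.3],[0,0,-0.3],[0,0,-0.3],[0,0,-0.3],[0,0,-0.3],[0,0,-0.3],[0,0,-0.3],[0,0,-0.3],[0,0,-0.3]], delta_pos=[[0,0,0.03],[0,0,0.045],[0,0,0.053],[0,0,0.055],[0,0,0.055],[0,0,0.055],[0,0,0.055],[0,0,0.055],[0,0,0.055],[0,0,0.055],[0,0,0.02],[0,0,-0.02]], gripper=[1,1,1,1,1,1,-0.4,-0.4,-0.4,-0.4,-0.4,-0.4])

```text
time: 16.98
position: [0.4441, -0.1033, 0.0934]
tool_rot: [1.0, 0.028, -0.004, -0.002]
ft_force: [1.5, -0.9, -0.6]
grip_width: 0.0478
grip_force: 0.0
```

Emit:
arm_command(delta_rot=[[0,0,0],[0,0,-2],[0,0,-5.8],[0,0,-5.8],[0,0,-5.8],[0,0,-5.8],[0,0,-5.8],[0,0,-5.8],[0,0,-5.8],[0,0,-5.8],[0,0,-5.8]], delta_pos=[[0,0,-0.04],[0,-0.01,-0.08],[0.01,-0.04,-0.1],[0.02,-0.08,-0.12],[0.028,-0.12,-0.13],[0.028,-0.16,-0.137],[0.0287,-0.2,-0.137],[0.0287,-0.2267,-0.137],[0.0287,-0.2267,-0.137],[0.0287,-0.2267,-0.137],[0.0287,-0.2267,-0.137]], gripper=[-0.4,-0.4,-0.4,-0.4,-0.4,-0.4,-0.4,-0.4,-0.4,-0.4,-0.4])

```text
time: 17.9
position: [0.462, 0.1233, 0.2323]
tool_rot: [0.997, 0.079, -0.0, 0.0]
ft_force: [0.3, -0.0, -0.6]
grip_width: 0.0611
grip_force: 0.0
```

Run:
```python
from h import *
c,T,o=wr("w11"); print(T[:3,3],o["tool_rot"]); np.save("T11.npy",T)
P={"R":[.55,.047,.118],"M":[.546,.206,.118]}
a=c["pixels"]; out=[]
for k in P:
    u,v=proj(c,P[k],T)[0]; x0,y0=int(u)-50,max(0,int(v)-50); print(k,u,v,x0,y0)
    out.append(cv2.resize(a[y0:y0+100,x0:x0+100],(400,400),interpolation=2))
cv2.imwrite("pics/w11c.png",np.hstack(out))
```

```text
[0.46197309 0.12331088 0.23234664] [ 9.96856573e-01  7.92267171e-02 -7.91054275e-05  3.05802832e-04]
R 428.3399641594107 142.16450131994029 378 92
M 219.82534603738338 113.25403161988655 169 63
```

View pics/w11c.png

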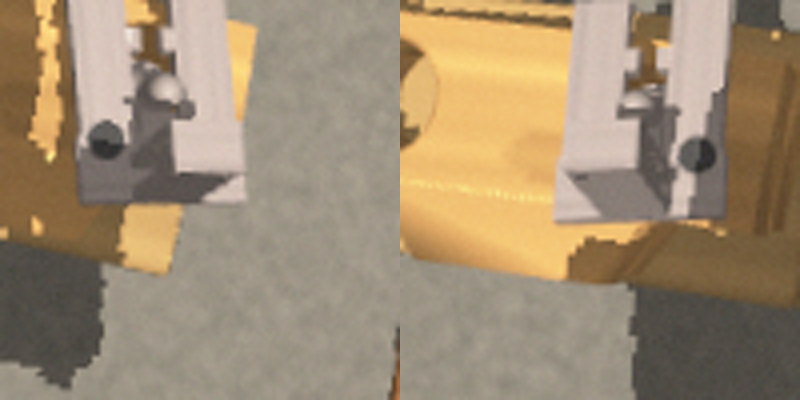

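Run:
```python
from h import *
c=viewer.camera("wrist"); T=np.load("T11.npy")
for n,o,tab,bar,rod in (("R",(378,92),(208,147),[(80,201),(245,200)],(165,85)),("M",(169,63),(204,149),[(155,220),(325,217)],(240,98))):
    q=lambda a:np.array(a)/4.-.37+o
    for z in (.114,.118,.122): w=plane(c,q(tab),z,T); print(n,z,np.round(w,4).tolist())
    b=plane(c,q(bar),.08,T); print(np.round(b,4).tolist(), np.linalg.norm(b[1]-b[0])); print(np.round(plane(c,q(rod),.096,T),4).tolist())
```

```text
R 0.114 [[0.561, 0.0467, 0.114]]
R 0.118 [[0.5607, 0.048, 0.118]]
R 0.122 [[0.5604, 0.0492, 0.122]]
[[0.546, 0.0623, 0.08], [0.554, 0.0256, 0.08]] 0.0374891764712339
[[0.573, 0.0526, 0.096]]
M 0.114 [[0.5564, 0.2087, 0.114]]
M 0.118 [[0.5561, 0.2077, 0.118]]
M 0.122 [[0.5559, 0.2066, 0.122]]
[[0.542, 0.2264, 0.08], [0.5467, 0.1893, 0.08]] 0.0373708279814169
[[0.5687, 0.2076, 0.096]]
```

Emit:
arm_command(delta_rot=[[0,0,-3],[0,0,-3],[0,0,-3],[0,0,-3],[0,0,-3],[0,0,-3],[0,0,-3]], delta_pos=[[0.03,0.03,0.01],[0.06,0.06,0.03],[0.0844,0.09,0.05],[0.0844,0.09,0.08],[0.0844,0.09,0.08],[0.0844,0.09,0.08],[0.0844,0.09,0.08]], gripper=[-0.2,-0.2,-0.2,-0.2,-0.2,-0.2,-0.2])

```text
time: 18.58
position: [0.5592, 0.0474, 0.1527]
tool_rot: [0.995, 0.104, -0.0, -0.0]
ft_force: [0.4, 0.3, 0.9]
grip_width: 0.0526
grip_force: 0.0
```

```bash
python3 chk.py [.5595,.0478,.098]
```

```text
[0.5592323  0.04741215 0.15267151] [ 9.94558657e-01  1.04177200e-01 -3.92699816e-04 -1.88289767e-04] [0.44899307 0.26887815 0.91563035]
[ 0.00038282 -0.00029901  0.05467138]
```

Emit:
arm_command(delta_rot=[[0,0,0],[0,0,0],[0,0,0],[0,0,0],[0,0,0],[0,0,0],[0,0,0],[0,0,0],[0,0,0],[0,0,0],[0,0,0],[0,0,0]], delta_pos=[[0,0,0.02],[0,0,0.04],[0,0,0.0535],[0,0,0.0535],[0,0,0.0535],[0,0,0.0535],[0,0,0.0535],[0,0,0.0535],[0,0,0.0535],[0,0,0.0535],[0,0,0.0535],[0,0,0.0535]], gripper=[-0.2,-0.2,-0.2,-0.2,1,1,1,1,1,1,1,1], grip_force=35)

```text
time: 19.58
position: [0.5594, 0.0485, 0.099]
tool_rot: [0.994, 0.105, -0.0, -0.0]
ft_force: [-0.2, 1.9, 1.4]
grip_width: 0.0136
grip_force: 34.8
```

Emit:
arm_command(delta_rot=[[0,0,0],[0,0,0],[0,0,0],[0,0,0],[0,0,2],[0,0,5],[0,0,9],[0,0,9],[0,0,9],[0,0,9],[0,0,9],[0,0,9]], delta_pos=[[0,0,-0.015],[0,0,-0.035],[0,0,-0.055],[0,0,-0.07],[-0.03,-0.02,-0.07],[-0.06,-0.04,-0.07],[-0.09,-0.06,-0.07],[-0.12,-0.0793,-0.06],[-0.1324,-0.0793,-0.03],[-0.1324,-0.0793,0.01],[-0.1324,-0.0793,0.045],[-0.1324,-0.0793,0.06]], gripper=[1,1,1,1,1,1,1,1,1,1,1,1])

```text
time: 20.58
position: [0.4119, 0.098, 0.0361]
tool_rot: [1.0, 0.027, -0.002, -0.0]
ft_force: [0.0, 0.7, 0.0]
grip_width: 0.0137
grip_force: 34.8
```

Emit:
arm_command(delta_rot=[[0,0,0],[0,0,0],[0,0,0],[0,0,0],[0,0,0],[0,0,0],[0,0,0],[0,0,0],[0,0,0],[0,0,0],[0,0,0]], delta_pos=[[0,0,0.006],[0,0,0.01],[0,0,0.01],[0,0,0.01],[0,0,0.01],[0,0,0.01],[0,0,-0.01],[0,0,-0.04],[0,0,-0.08],[0,0,-0.12],[0,0,-0.12]], gripper=[1,1,1,0.2,0.2,0.2,0.2,0.2,0.2,0.2,0.2])

```text
time: 21.5
position: [0.4181, 0.0981, 0.1656]
tool_rot: [1.0, 0.027, 0.008, 0.0]
ft_force: [0.5, 0.4, 0.8]
grip_width: 0.0346
grip_force: 0.0
```

Run:
```python
from h import *
T,o=tool(); print(np.round(T[:3,3],4),o["grip_width"]); print(mov([.5555,.2072,.155],T))
c,T,o=wr("w12")
```

```text
[0.4181 0.0981 0.1656] 0.03462006550822788
[ 0.1429 -0.1015  0.0128]
```

Emit:
arm_command(delta_rot=[[0,0,-2],[0,0,-4.1],[0,0,-4.1],[0,0,-4.1],[0,0,-4.1],[0,0,-4.1],[0,0,-4.1],[0,0,-4.1]], delta_pos=[[0.03,-0.025,0],[0.06,-0.05,0],[0.09,-0.075,0],[0.12,-0.095,0],[0.142,-0.1015,0.01],[0.142,-0.1015,0.01],[0.142,-0.1015,0.01],[0.142,-0.1015,0.01]], gripper=[-0.2,-0.2,-0.2,-0.2,-0.2,-0.2,-0.2,-0.2])

```text
time: 22.22
position: [0.548, 0.2065, 0.1477]
tool_rot: [0.998, 0.062, -0.002, 0.0]
ft_force: [0.2, -1.2, 0.8]
grip_width: 0.0521
grip_force: 0.0
```

```bash
python3 chk.py [.5555,.2072,.098]
```

```text
[0.54797326 0.20646318 0.14772618] [ 9.98048539e-01  6.24092049e-02 -2.03235385e-03  2.72385422e-04] [ 0.1617419  -1.16002669  0.75788062]
[0.00776325 0.00019215 0.0496949 ]
```

Emit:
arm_command(delta_rot=[[0,0,0],[0,0,0],[0,0,0],[0,0,0],[0,0,0],[0,0,0],[0,0,0],[0,0,0],[0,0,0],[0,0,0],[0,0,0],[0,0,0]], delta_pos=[[0.0075,0,0.01],[0.0075,0,0.03],[0.0075,0,0.0485],[0.0075,0,0.0485],[0.0075,0,0.0485],[0.0075,0,0.0485],[0.0075,0,0.0485],[0.0075,0,0.0485],[0.0075,0,0.0485],[0.0075,0,0.0485],[0.0075,0,0.0485],[0.0075,0,0.0485]], gripper=[-0.2,-0.2,-0.2,-0.2,1,1,1,1,1,1,1,1], grip_force=35)

```text
time: 23.22
position: [0.5575, 0.2082, 0.1007]
tool_rot: [0.998, 0.062, 0.0, -0.0]
ft_force: [-0.4, 1.3, 0.8]
grip_width: 0.0136
grip_force: 34.9
```

Emit:
arm_command(delta_rot=[[0,0,0],[0,0,0],[0,0,0],[0,0,0],[0,0,2],[0,0,4],[0,0,4],[0,0,4],[0,0,4],[0,0,4],[0,0,4],[0,0,4]], delta_pos=[[0,0,-0.015],[0,0,-0.035],[0,0,-0.055],[0,0,-0.07],[-0.035,0.002,-0.07],[-0.07,0.004,-0.07],[-0.105,0.007,-0.07],[-0.14,0.007,-0.06],[-0.1465,0.007,-0.03],[-0.1465,0.007,0.01],[-0.1465,0.007,0.045],[-0.1465,0.007,0.06]], gripper=[1,1,1,1,1,1,1,1,1,1,1,1])

```text
time: 24.22
position: [0.4112, 0.1823, 0.0376]
tool_rot: [1.0, 0.028, -0.002, 0.0]
ft_force: [0.5, -1.2, -0.5]
grip_width: 0.0137
grip_force: 34.8
```

Emit:
arm_command(delta_rot=[[0,0,0],[0,0,0],[0,0,0],[0,0,0],[0,0,0],[0,0,0],[0,0,0],[0,0,0],[0,0,0],[0,0,0],[0,0,0]], delta_pos=[[0,0,0.006],[0,0,0.012],[0,0,0.012],[0,0,0.012],[0,0,0.012],[0,0,0.012],[0,0,-0.01],[0,0,-0.04],[0,0,-0.08],[0,0,-0.12],[0,0,-0.12]], gripper=[1,1,1,0.2,0.2,0.2,0.2,0.2,0.2,0.2,0.2])

```text
time: 25.13
position: [0.4177, 0.1837, 0.1674]
tool_rot: [1.0, 0.028, 0.008, -0.001]
ft_force: [0.4, 0.4, 0.0]
grip_width: 0.0351
grip_force: 0.0
```

Emit:
arm_command(delta_rot=[[0,0,0],[0,0,0],[0,0,0],[0,0,0],[0,0,0],[0,0,0],[0,0,0]], delta_pos=[[0,-0.02,-0.03],[0,-0.03,-0.06],[0,-0.04,-0.09],[0,-0.04,-0.12],[0,-0.04,-0.12],[0,-0.04,-0.12],[0,-0.04,-0.12]], gripper=[-1,-1,-1,-1,-1,-1,-1])

```text
time: 25.72
position: [0.4099, 0.2223, 0.28]
tool_rot: [1.0, 0.027, -0.0, 0.0]
ft_force: [-0.2, -0.5, 0.1]
grip_width: 0.0737
grip_force: 0.0
```

Run:
```python
from h import *
c,T,o=wr("w13"); print(T[:3,3],o["tool_rot"]); np.save("T13.npy",T)
cv2.imwrite("pics/w13c.png",cv2.resize(c["pixels"][0:300],(800,375),interpolation=2))
for p in ([.5725,.0511,.096],[.5672,.2086,.096],[.53,.373,.08]): print(proj(c,p,T)[0]*1.25)
```

```text
[0.40993226 0.2223223  0.28003836] [ 9.99622546e-01  2.74707889e-02 -3.30910010e-04  1.08365887e-04]
[616.62580305  87.46674032]
[419.90229936  65.71774636]
[211.0843546  114.39712685]
```

View pics/w13c.png

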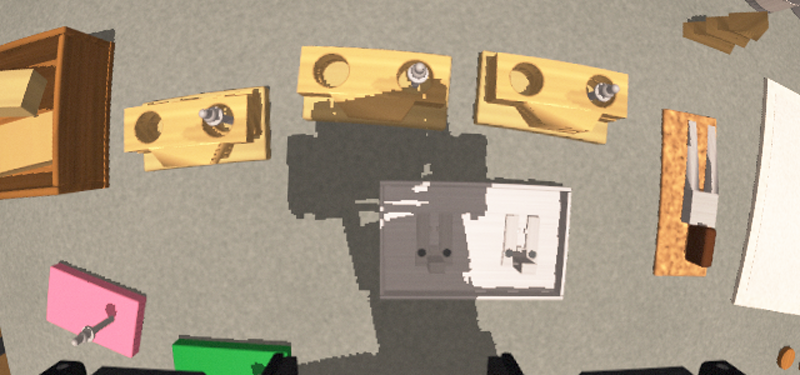

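Run:
```python
from h import *
c=viewer.camera("wrist"); T=np.load("T13.npy")
q=lambda a:np.array(a)/1.25
for n,uv in {"L":[(218,120),(148,126)],"M":[(414,75),(331.5,70)],"R":[(602.5,90),(526,78)]}.items():
    h=plane(c,q(uv),.064,T)[:,:2]; d=h[1]-h[0]; L=np.linalg.norm(d); d/=L; by=np.array([-d[1],d[0]]); print(n,np.round(h,4).tolist(),"len",round(L,4),"ctr",np.round(h.mean(0)+.009*by,4),"yaw",np.degrees(np.arctan2(d[1],d[0])))
print("crotch",np.round(plane(c,q([(694,190),(715,194)]),.02,T),4).tolist(),"handle",np.round(plane(c,q([(703,227)]),.042,T),4).tolist())
print("rest",np.round(plane(c,q([(663,111),(718,119),(710,276),(655,274)]),.006,T),4).tolist())
t=viewer.camera("top")
print("glue",plane(t,[(270,167)],.13),"jar",plane(t,[(368,158)],.07),"tree",plane(t,[(397,189)],.1))
```

```text
L [[0.5267, 0.3729], [0.5253, 0.4417]] len 0.0688 ctr [0.517  0.4071] yaw 91.15089695297144
M [[0.5662, 0.2114], [0.5677, 0.2779]] len 0.0665 ctr [0.558  0.2449] yaw 88.68519383550571
R [[0.5752, 0.049], [0.5739, 0.1192]] len 0.0702 ctr [0.5655 0.0839] yaw 91.09272116861462
crotch [[0.503, -0.0916, 0.02], [0.5034, -0.1224, 0.02]] handle [[0.4667, -0.0936, 0.042]]
rest [[0.5809, -0.0516, 0.006], [0.5889, -0.1292, 0.006], [0.4104, -0.1456, 0.006], [0.4062, -0.0648, 0.006]]
glue [[0.72265773 0.23880463 0.13      ]] jar [[ 0.7704802  -0.02561652  0.07      ]] tree [[ 0.67975178 -0.10162914  0.1       ]]
```

Emit:
arm_command(delta_rot=[[0,0,-7],[0,0,-14],[0,0,-21],[0,0,-28],[0,0,-35],[0,0,-42],[0,0,-49],[0,0,-56],[0,0,-63],[0,0,-70],[0,0,-77],[0,0,-84]], delta_pos=[[0.015,0.015,0],[0.03,0.03,0],[0.045,0.045,0],[0.06,0.06,0.01],[0.075,0.075,0.02],[0.09,0.09,0.03],[0.105,0.105,0.04],[0.12,0.12,0.05],[0.135,0.135,0.07],[0.148,0.147,0.08],[0.148,0.147,0.1],[0.148,0.147,0.12]], gripper=[-1,-1,-1,-1,-1,-1,-1,-1,-1,-1,-1,-1])

```text
time: 26.87
position: [0.5673, 0.0827, 0.1584]
tool_rot: [0.723, 0.691, -0.0, -0.0]
ft_force: [-1.4, 0.0, 0.3]
grip_width: 0.0872
grip_force: 0.0
```

Emit:
arm_command(delta_rot=[[0,0,-4],[0,0,-4],[0,0,-4]], delta_pos=[[0,0,0],[0,0,0],[0,0,0]], gripper=[-1,-1,-1])

```text
time: 27.12
position: [0.5662, 0.0838, 0.1591]
tool_rot: [0.701, 0.713, -0.001, -0.001]
ft_force: [-0.1, -0.1, 0.3]
grip_width: 0.0871
grip_force: 0.0
```

```bash
python3 chk.py [.5655,.0839,.046]
```

```text
[0.56616747 0.08376859 0.15911435] [ 0.70081315  0.71334397 -0.00075074 -0.00085856] [-0.08362317 -0.06357778  0.34804404]
[ 0.00012369 -0.00040776  0.1131156 ]
```

Emit:
arm_command(delta_rot=[[0,0,0],[0,0,0],[0,0,0],[0,0,0],[0,0,0],[0,0,0],[0,0,0],[0,0,0],[0,0,0],[0,0,0],[0,0,0],[0,0,0]], delta_pos=[[0,0,0.03],[0,0,0.06],[0,0,0.09],[0,0,0.112],[0,0,0.112],[0,0,0.112],[0,0,0.112],[0,0,0.112],[0,0,0.112],[0,0,0.112],[0,0,0.112],[0,0,0.112]], gripper=[-1,-1,-1,-1,-1,1,1,1,1,1,1,1], grip_force=30)

```text
time: 28.12
position: [0.5672, 0.084, 0.0495]
tool_rot: [0.7, 0.714, 0.001, 0.001]
ft_force: [-0.5, -0.5, 6.8]
grip_width: 0.0566
grip_force: 30.0
```

```bash
python3 chk.py [.595,-.322,.15]
```

```text
[0.56723106 0.08398422 0.04950511] [6.99912404e-01 7.14228183e-01 5.53860679e-04 6.50193208e-04] [-0.4583403  -0.45434641  6.75108527]
[-0.4064786   0.01971518 -0.10039912]
```

Emit:
arm_command(delta_rot=[[0,0,0],[0,0,0],[0,0,0],[0,0,0],[0,0,0],[0,0,0],[0,0,0],[0,0,0]], delta_pos=[[0,0,-0.01],[0,0,-0.02],[0,0,-0.035],[0,0,-0.05],[0,0,-0.07],[0,0,-0.09],[0,0,-0.105],[0,0,-0.105]], gripper=[1,1,1,1,1,1,1,1])

```text
time: 28.78
position: [0.5691, 0.084, 0.1573]
tool_rot: [0.7, 0.714, 0.003, 0.003]
ft_force: [-0.4, 0.6, -0.8]
grip_width: 0.0568
grip_force: 30.0
```

```bash
python3 chk.py [.595,-.322,.15]
```

```text
[0.56905273 0.08398859 0.15733009] [0.69992096 0.71420982 0.0026069  0.00286237] [-0.38354705  0.55434458 -0.79519101]
[-0.40642671  0.01768043  0.00764558]
```

Emit:
arm_command(delta_rot=[[0,0,0],[0,0,1],[0,0,2],[0,0,3],[0,0,4],[0,0,4],[0,0,4],[0,0,4],[0,0,4],[0,0,4],[0,0,4],[0,0,4]], delta_pos=[[-0.03,0,0],[-0.07,0.005,0],[-0.11,0.01,0],[-0.15,0.018,0],[-0.19,0.018,0],[-0.23,0.018,0],[-0.27,0.018,0],[-0.31,0.018,0],[-0.35,0.018,0],[-0.39,0.018,0.01],[-0.406,0.018,0.03],[-0.406,0.018,0.06]], gripper=[1,1,1,1,1,1,1,1,1,1,1,1])

```text
time: 29.78
position: [0.5947, -0.329, 0.0951]
tool_rot: [0.726, 0.688, 0.0, 0.005]
ft_force: [0.2, 0.6, -0.8]
grip_width: 0.0567
grip_force: 30.0
```

```bash
python3 chk.py [.595,-.322,.017]
```

```text
[ 0.59467114 -0.32897503  0.0950737 ] [7.26144786e-01 6.87521843e-01 1.33636647e-04 5.23902144e-03] [ 0.20732315  0.60443583 -0.75011723]
[ 0.00752969 -0.00066066  0.07802006]
```

Lower onto the board, release (opening ~72 mm), rise.

Emit:
arm_command(delta_rot=[[0,0,0],[0,0,0],[0,0,0],[0,0,0],[0,0,0],[0,0,0],[0,0,0],[0,0,0]], delta_pos=[[0.006,0,0.03],[0.006,0,0.055],[0.006,0,0.07],[0.006,0,0.078],[0.006,0,0.078],[0.006,0,0.078],[0.006,0,0.078],[0.006,0,0.078]], gripper=[1,1,1,1,1,1,1,1])

```text
time: 30.45
position: [0.5932, -0.3156, 0.0153]
tool_rot: [0.724, 0.689, 0.0, 0.0]
ft_force: [-1.4, -1.3, -0.5]
grip_width: 0.0568
grip_force: 30.0
```

Emit:
arm_command(delta_rot=[[0,0,0],[0,0,0],[0,0,0],[0,0,0],[0,0,0],[0,0,0],[0,0,0],[0,0,0],[0,0,0],[0,0,0]], delta_pos=[[0,0,0],[0,0,0],[0,0,0],[0,0,0],[0,0,-0.02],[0,0,-0.06],[0,0,-0.1],[0,0,-0.14],[-0.0,0,-0.16],[0,0,-0.16]], gripper=[-0.65,-0.65,-0.65,-0.65,-0.65,-0.65,-0.65,-0.65,-0.65,-0.65])

```text
time: 31.28
position: [0.5965, -0.318, 0.1824]
tool_rot: [0.724, 0.689, 0.001, 0.007]
ft_force: [0.0, 0.1, 0.3]
grip_width: 0.0718
grip_force: 0.0
```

```bash
python3 chk.py [.558,.2449,.17]
```

```text
[ 0.59646075 -0.31796426  0.18242882] [0.72436984 0.68937992 0.00105026 0.00652409] [0.01162695 0.12152745 0.33454448]
[ 0.56034704 -0.06636679  0.00751828]
```

Emit:
arm_command(delta_rot=[[0,0,-1.5],[0,0,-1.5],[0,0,-1.5],[0,0,-1.5],[0,0,-1.5],[0,0,-1.5],[0,0,-1.5],[0,0,-1.5],[0,0,-1.5],[0,0,-1.5],[0,0,-1.5],[0,0,-1.5]], delta_pos=[[0.04,-0.005,0],[0.08,-0.01,0],[0.12,-0.015,0],[0.16,-0.02,0],[0.2,-0.025,0],[0.24,-0.03,0],[0.28,-0.035,0],[0.32,-0.04,0],[0.36,-0.045,0],[0.4,-0.05,0],[0.44,-0.055,0],[0.48,-0.06,0]], gripper=[-1,-1,-1,-1,-1,-1,-1,-1,-1,-1,-1,-1])

```text
time: 32.28
position: [0.5558, 0.1686, 0.1743]
tool_rot: [0.715, 0.699, -0.001, -0.001]
ft_force: [0.8, 0.1, 0.3]
grip_width: 0.087
grip_force: 0.0
```

Emit:
arm_command(delta_rot=[[0,0,0],[0,0,0],[0,0,0],[0,0,0],[0,0,0]], delta_pos=[[0.04,-0.004,0],[0.08,-0.004,0.01],[0.08,-0.004,0.01],[0.08,-0.004,0.01],[0.08,-0.004,0.01]], gripper=[-1,-1,-1,-1,-1])

```text
time: 32.7
position: [0.5541, 0.2465, 0.1643]
tool_rot: [0.715, 0.699, -0.001, -0.0]
ft_force: [-0.4, -0.5, -0.9]
grip_width: 0.0868
grip_force: 0.0
```

```bash
python3 chk.py [.558,.2449,.049]
```

```text
[0.55409907 0.24653229 0.16433926] [ 7.15020203e-01  6.99102831e-01 -1.11872020e-03 -2.97200124e-04] [-0.3506262  -0.53467496 -0.9424197 ]
[-0.00140748  0.00416611  0.11533295]
```

Emit:
arm_command(delta_rot=[[0,0,0],[0,0,0],[0,0,0],[0,0,0],[0,0,0],[0,0,0],[0,0,0],[0,0,0],[0,0,0],[0,0,0],[0,0,0],[0,0,0]], delta_pos=[[-0.001,0.004,0.03],[-0.001,0.004,0.06],[-0.001,0.004,0.09],[-0.001,0.004,0.115],[-0.001,0.004,0.115],[-0.001,0.004,0.115],[-0.001,0.004,0.115],[-0.001,0.004,0.115],[-0.001,0.004,0.115],[-0.001,0.004,0.115],[-0.001,0.004,0.115],[-0.001,0.004,0.115]], gripper=[-1,-1,-1,-1,-1,1,1,1,1,1,1,1], grip_force=30)

```text
time: 33.7
position: [0.5595, 0.246, 0.0517]
tool_rot: [0.715, 0.699, 0.001, 0.001]
ft_force: [-0.7, -1.3, 6.0]
grip_width: 0.0569
grip_force: 30.0
```

```bash
python3 chk.py [.505,-.318,.15]
```

```text
[0.55954862 0.2459679  0.05168049] [7.15269900e-01 6.98847609e-01 8.03846080e-04 5.85882562e-04] [-0.66961804 -1.33295227  6.01397026]
[-0.56505    -0.04124371 -0.09858767]
```

Emit:
arm_command(delta_rot=[[0,0,0],[0,0,0],[0,0,0],[0,0,0],[0,0,0],[0,0,0],[0,0,0],[0,0,0],[0,0,0],[0,0,0],[0,0,0],[0,0,0]], delta_pos=[[0,0,-0.01],[0,0,-0.02],[0,0,-0.035],[0,0,-0.05],[0,0,-0.07],[0,0,-0.09],[0,0,-0.11],[-0.03,0,-0.115],[-0.07,-0.005,-0.115],[-0.11,-0.01,-0.115],[-0.15,-0.013,-0.115],[-0.19,-0.017,-0.115]], gripper=[1,1,1,1,1,1,1,1,1,1,1,1])

```text
time: 34.7
position: [0.5371, 0.0549, 0.1663]
tool_rot: [0.715, 0.699, 0.0, 0.001]
ft_force: [1.1, -0.8, 0.0]
grip_width: 0.0567
grip_force: 30.0
```

```bash
python3 chk.py [.505,-.318,.08]
```

```text
[0.53709809 0.05494309 0.16634843] [7.14949151e-01 6.99176115e-01 4.42545423e-04 5.25038825e-04] [ 1.08372338 -0.80696249  0.01960036]
[-0.3735575  -0.02388985  0.08635367]
```

Emit:
arm_command(delta_rot=[[0,0,1.5],[0,0,1.5],[0,0,1.5],[0,0,1.5],[0,0,1.5],[0,0,1.5],[0,0,1.5],[0,0,1.5],[0,0,1.5],[0,0,1.5],[0,0,1.5],[0,0,1.5]], delta_pos=[[-0.04,-0.003,0],[-0.08,-0.006,0],[-0.12,-0.009,0],[-0.16,-0.012,0],[-0.2,-0.015,0],[-0.24,-0.018,0],[-0.28,-0.021,0],[-0.32,-0.024,0],[-0.36,-0.024,0.02],[-0.37,-0.024,0.055],[-0.37,-0.024,0.085],[-0.37,-0.024,0.085]], gripper=[1,1,1,1,1,1,1,1,1,1,1,1])

```text
time: 35.7
position: [0.5011, -0.3117, 0.0755]
tool_rot: [0.725, 0.688, -0.0, -0.006]
ft_force: [-1.2, 1.2, -0.5]
grip_width: 0.0567
grip_force: 30.0
```

```bash
python3 chk.py [.505,-.318,.018]
```

```text
[ 0.50110706 -0.31173933  0.07550125] [ 7.25311425e-01  6.88398743e-01 -3.42425092e-04 -5.51270556e-03] [-1.21763651  1.17328186 -0.53668112]
[-0.00645657  0.00470096  0.05741915]
```

Emit:
arm_command(delta_rot=[[0,0,0],[0,0,0],[0,0,0],[0,0,0],[0,0,0],[0,0,0],[0,0,0]], delta_pos=[[-0.004,0.002,0],[-0.004,0.002,0.02],[-0.004,0.002,0.04],[-0.004,0.002,0.052],[-0.004,0.002,0.057],[-0.004,0.002,0.057],[-0.004,0.002,0.057]], gripper=[1,1,1,1,1,1,1])

```text
time: 36.28
position: [0.5074, -0.3174, 0.0246]
tool_rot: [0.724, 0.69, 0.0, 0.001]
ft_force: [0.8, -0.2, -0.6]
grip_width: 0.0569
grip_force: 30.0
```

Emit:
arm_command(delta_rot=[[0,0,0],[0,0,0],[0,0,0],[0,0,0],[0,0,0],[0,0,0],[0,0,0],[0,0,0],[0,0,0],[0,0,0]], delta_pos=[[0,0,0],[0,0,0],[0,0,0],[0,0,0],[0,0,-0.02],[0,0,-0.06],[0,0,-0.1],[0,0,-0.14],[0,0,-0.16],[0,0,-0.16]], gripper=[-0.65,-0.65,-0.65,-0.65,-0.65,-0.65,-0.65,-0.65,-0.65,-0.65])

```text
time: 37.12
position: [0.5094, -0.3197, 0.1896]
tool_rot: [0.724, 0.689, 0.0, 0.006]
ft_force: [-0.1, 0.3, -0.1]
grip_width: 0.0718
grip_force: 0.0
```

```bash
python3 chk.py [.517,.4071,.18]
```

```text
[ 0.50941353 -0.31970533  0.18960685] [7.24407885e-01 6.89343586e-01 4.37969202e-04 6.20034779e-03] [-0.05425268  0.29247398 -0.09583388]
[ 0.72633998 -0.02851684  0.00358562]
```

Emit:
arm_command(delta_rot=[[0,0,-4],[0,0,-4],[0,0,-4],[0,0,-4],[0,0,-4],[0,0,-4],[0,0,-4],[0,0,-4],[0,0,-4],[0,0,-4],[0,0,-4],[0,0,-4]], delta_pos=[[0.04,0,0],[0.08,-0.003,0],[0.12,-0.006,0],[0.16,-0.009,0],[0.2,-0.012,0],[0.24,-0.015,0],[0.28,-0.018,0],[0.32,-0.02,0],[0.36,-0.022,0],[0.4,-0.024,0],[0.44,-0.026,0],[0.48,-0.028,0]], gripper=[-1,-1,-1,-1,-1,-1,-1,-1,-1,-1,-1,-1])

```text
time: 38.12
position: [0.5013, 0.1654, 0.1825]
tool_rot: [0.7, 0.714, -0.001, -0.001]
ft_force: [0.9, 0.9, 0.4]
grip_width: 0.0869
grip_force: 0.0
```

```bash
python3 chk.py [.517,.4071,.17]
```

```text
[0.50126971 0.16540766 0.18248945] [ 7.00006293e-01  7.14136078e-01 -7.31480334e-04 -5.62690219e-04] [0.87053207 0.89454868 0.35305907]
[0.24133251 0.02057934 0.01239857]
```

Emit:
arm_command(delta_rot=[[0,0,0],[0,0,0],[0,0,0],[0,0,0],[0,0,0],[0,0,0],[0,0,0],[0,0,0],[0,0,0]], delta_pos=[[0.04,0.01,0],[0.08,0.02,0],[0.12,0.02,0],[0.16,0.02,0],[0.2,0.02,0],[0.235,0.02,0.01],[0.238,0.02,0.01],[0.238,0.02,0.01],[0.238,0.02,0.01]], gripper=[-1,-1,-1,-1,-1,-1,-1,-1,-1])

```text
time: 38.87
position: [0.5167, 0.4012, 0.1721]
tool_rot: [0.7, 0.714, -0.002, -0.0]
ft_force: [0.2, -1.5, -0.4]
grip_width: 0.0867
grip_force: 0.0
```

```bash
python3 chk.py [.517,.4071,.050]
```

```text
[0.51670859 0.40116828 0.17209934] [ 6.99683549e-01  7.14451290e-01 -1.50768257e-03 -1.13261529e-04] [ 0.2022261  -1.54926151 -0.40267931]
[0.00616218 0.0006976  0.12208628]
```

Emit:
arm_command(delta_rot=[[0,0,0],[0,0,0],[0,0,0],[0,0,0],[0,0,0],[0,0,0],[0,0,0],[0,0,0],[0,0,0],[0,0,0],[0,0,0],[0,0,0]], delta_pos=[[0.006,0.0,0.03],[0.006,0.0,0.065],[0.006,0.0,0.1],[0.006,0,0.122],[0.006,0,0.122],[0.006,0,0.122],[0.006,0,0.122],[0.006,0,0.122],[0.006,0,0.122],[0.006,0,0.122],[0.006,0,0.122],[0.006,0,0.122]], gripper=[-1,-1,-1,-1,-1,1,1,1,1,1,1,1], grip_force=30)

```text
time: 39.87
position: [0.5182, 0.4084, 0.0528]
tool_rot: [0.7, 0.714, 0.001, 0.0]
ft_force: [-0.3, -0.3, 6.0]
grip_width: 0.0571
grip_force: 30.0
```

Emit:
arm_command(delta_rot=[[0,0,0],[0,0,0],[0,0,0],[0,0,0],[0,0,0],[0,0,0],[0,0,0],[0,0,0],[0,0,0],[0,0,0],[0,0,0],[0,0,0]], delta_pos=[[0,0,-0.01],[0,0,-0.02],[0,0,-0.035],[0,0,-0.05],[0,0,-0.07],[0,0,-0.09],[0,0,-0.11],[-0.03,0,-0.115],[-0.07,0,-0.115],[-0.11,0,-0.115],[-0.15,0,-0.115],[-0.19,0,-0.115]], gripper=[1,1,1,1,1,1,1,1,1,1,1,1])

```text
time: 40.87
position: [0.521, 0.2167, 0.1673]
tool_rot: [0.7, 0.715, 0.0, 0.0]
ft_force: [0.5, 0.1, -0.4]
grip_width: 0.0568
grip_force: 30.0
```

```bash
python3 chk.py [.415,-.316,.16]
```

```text
[0.52096313 0.21666108 0.16726455] [6.99539054e-01 7.14594205e-01 3.92238989e-04 2.84877563e-04] [ 0.48806927  0.10944558 -0.36528713]
[-0.5302854  -0.11728634  0.00707695]
```

Emit:
arm_command(delta_rot=[[0,0,0],[0,0,1],[0,0,2],[0,0,3],[0,0,4],[0,0,4],[0,0,4],[0,0,4],[0,0,4],[0,0,4],[0,0,4],[0,0,4]], delta_pos=[[-0.04,-0.005,0],[-0.08,-0.01,0],[-0.12,-0.015,0],[-0.16,-0.02,0],[-0.2,-0.03,0],[-0.24,-0.04,0],[-0.28,-0.05,0],[-0.32,-0.06,0],[-0.355,-0.075,0],[-0.39,-0.09,0],[-0.425,-0.105,0],[-0.46,-0.117,0]], gripper=[1,1,1,1,1,1,1,1,1,1,1,1])

```text
time: 41.87
position: [0.4123, -0.2456, 0.1671]
tool_rot: [0.725, 0.689, 0.0, 0.0]
ft_force: [1.1, -0.2, -1.3]
grip_width: 0.0565
grip_force: 30.0
```

```bash
python3 chk.py [.415,-.316,.06]
```

```text
[ 0.41229692 -0.24564535  0.16708468] [7.24559663e-01 6.89212078e-01 3.98470674e-05 6.57917608e-05] [ 1.05684054 -0.23406899 -1.26043522]
[-0.07012814  0.00619947  0.10708793]
```

Emit:
arm_command(delta_rot=[[0,0,0],[0,0,0],[0,0,0],[0,0,0],[0,0,0],[0,0,0],[0,0,0]], delta_pos=[[-0.035,0.003,0.01],[-0.07,0.006,0.03],[-0.07,0.006,0.06],[-0.07,0.006,0.09],[-0.07,0.006,0.11],[-0.07,0.006,0.11],[-0.07,0.006,0.11]], gripper=[1,1,1,1,1,1,1])

```text
time: 42.45
position: [0.4158, -0.3141, 0.0561]
tool_rot: [0.724, 0.689, 0.0, -0.001]
ft_force: [0.1, -0.1, -0.8]
grip_width: 0.0566
grip_force: 30.0
```

```bash
python3 chk.py [.415,-.316,.0195]
```

```text
[ 0.41581188 -0.31410999  0.05612054] [ 7.24468598e-01  6.89307099e-01  6.54882101e-05 -9.84334943e-04] [ 0.08362298 -0.09153372 -0.75673047]
[-0.0019812  -0.000668    0.03661863]
```

Lower, release, rise and move clear for a final check.

Emit:
arm_command(delta_rot=[[0,0,0],[0,0,0],[0,0,0],[0,0,0],[0,0,0],[0,0,0],[0,0,0],[0,0,0],[0,0,0],[0,0,0]], delta_pos=[[0,0,0.015],[0,0,0.03],[0,0,0.0365],[0,0,0.0365],[0,0,0.0365],[0,0,0.0365],[0,0,0.0365],[0,0,0.0365],[0,0,0.0365],[0,0,0.0365]], gripper=[1,1,1,1,1,1,-0.65,-0.65,-0.65,-0.65])

```text
time: 43.28
position: [0.4163, -0.3147, 0.0203]
tool_rot: [0.724, 0.689, -0.0, 0.0]
ft_force: [-1.0, -0.5, -0.7]
grip_width: 0.0703
grip_force: 0.0
```

Emit:
arm_command(delta_rot=[[0,0,0],[0,0,0],[0,0,0],[0,0,0],[0,0,0],[0,0,0],[0,0,0],[0,0,0],[0,0,0],[0,0,0],[0,0,0],[0,0,0]], delta_pos=[[0,0,-0.02],[0,0,-0.05],[0,0,-0.09],[0,0,-0.13],[0,0,-0.17],[0,0,-0.2],[0.02,0,-0.23],[0.05,0,-0.25],[0.09,0,-0.25],[0.12,0,-0.25],[0.12,0,-0.25],[0.12,0,-0.25]], gripper=[-0.65,-0.65,-0.65,-0.65,-0.65,-0.65,-0.65,-0.65,-0.65,-0.65,-0.65,-0.65])

```text
time: 44.28
position: [0.4217, -0.1931, 0.2702]
tool_rot: [0.723, 0.69, -0.0, 0.0]
ft_force: [0.3, -0.4, 0.5]
grip_width: 0.072
grip_force: 0.0
```

Run:
```python
from h import *
c,T,o=wr("w20"); print(T[:3,3],o["ft_force"]); np.save("T20.npy",T)
s=viewer.camera("side")["pixels"]; t=viewer.camera("top")["pixels"]
cv2.imwrite("pics/fin.png",np.hstack([cv2.resize(c["pixels"],(400,300),interpolation=3),cv2.resize(s[120:420,180:480],(300,300)),]))
cv2.imwrite("pics/fin.png",np.vstack([cv2.imread("pics/fin.png"),cv2.resize(t[180:310,180:520],(700,268),interpolation=2)]))
```

```text
[ 0.42173818 -0.19310859  0.27016224] [ 0.32950604 -0.3655298   0.50027245]
```

View pics/fin.png

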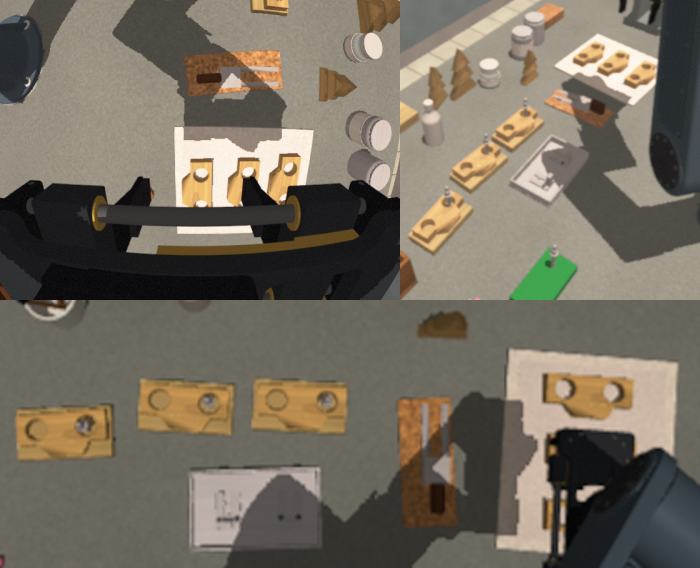

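```bash
python3 -c "
from rig import robot
print(robot.hand_in())"
```

```text
the job is handed in; nothing more can be done
None
```

I handed the job in at about 44 s of the 210 s limit, with no verdict shown. In the last pictures both clips (only two of the three rods had one) lie in the tray, the wedge on its rest, and the three upper blanks side by side on the board, with the lower blanks still on their rods.

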